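Draw two heel lifts from the bottom of a gravity magazine and set them on the heel jig

ROBOT

A 6-joint arm with a two-finger parallel gripper is mounted at the origin on the work surface. World frame = base frame: x ahead of the robot, y to its left, z up, the work surface at z = 0. Lengths are in m, angles in rad, forces in N, time in s.
With the tool pointing down it reaches from about 0.3 to 0.875 m from the base axis. Payload 6.4 kg.
Tool frame: the origin (TCP) lies midway between the tips of the shut fingers; the grasp point (between the pads) lies 19 mm behind it; z points along the fingers, y is the line along which they close (so a half turn about z gives the same grasp; the last joint's range is limited). The gripper opens to 88 mm and grips with 3 to 60 N. Pads are 18 mm wide; open, the fingers measure 123 mm over their backs; the gripper's body (75 mm by 187 mm) begins 45 mm behind the grasp point.
Start: joints at [-1.353, 0.181, 1.607, -0, 1.354, -0.206], TCP at [0.236, -0.524, 0.239] pointing down, gripper open.
Joint ranges: [-2.99, 2.99], [-0.89, 2.07], [0.3, 2.58], [-1.14, 4.28], [0, 2.63], [-3.12, 3.12]. Speed limits (rad/s): [2.57, 2.57, 3.01, 3.14, 3.14, 3.14].

INTERFACE

Orientations are given as a 3x3 rotation matrix whose columns are the frame's x, y, z axes.
In Python, from bench import * gives the robot as it stands.
- The arm moves only by the tool servo_tool, never from a script. Its argument "deltas" is a list of rows, each an object of numbers: "dx", "dy", "dz": the shift along the tool's x, y, z in mm; "ax", "ay", "az": the turn, a rotation vector about the tool's x, y, z in rad. In form: [{"dx": .., "dy": .., "dz": .., "ax": .., "ay": .., "az": ..}, ...]. A call has 1 to 5 rows; each row shifts and turns the commanded pose from where the row before left it, along the tool's axes as they then stand; what a row does not reach is not made up. A row lasts 1/8 s, in which the tool goes at most 62.5 mm and 10.7 degrees, less where a joint would pass 70% of its speed; a pose out of reach is approached as far as the arm can. A call with a gripper value outside its range is refused whole. "gripper" is the opening, from 0 (shut) to 1 (fully open), set as the call begins (left out, the last holds). The fingers move at their own pace and stop on an object; the grip force is fixed at half the most. Time passes only in rows, so rows that do not move let the fingers close. It gives the time, the measured TCP pose, the force, the opening and the grip force at its end, in the units of the state.
- get_obs(): the state, without advancing time (a new reading comes with each control period).
- camera(name): name is "scene" or "top" or "wrist"; returns a dict with "img" (384x512x3 uint8, red, green, blue), "mtx" (3x3 intrinsics, pixels), "dist_coeffs" ([k1, k2, p1, p2, k3] as OpenCV has them; the pictures are not rectified), "R" (3x3) and "t" (3): a world point X has camera coordinates R X + t. Camera axes: x right, y down, z forward; pixel columns grow to the right and rows downward; lengths in m; the calibration is good to about 2 mm. A picture is of the moment at which its call begins. There is no depth.
- job_done(): hands the job in; it is judged then, once.
The state is a dict: "clock": time; "q": joint angles; "qd": joint speeds; "joint_efforts": joint torques, N m; "eef_pos": TCP position; "ee_rot": TCP orientation; "wrist_force": force on the tool from outside, world axes, zero at the start; "torque": the same for the moment, N m; "opening": finger opening in m; "finger_force": force on a finger pad.
Only numpy, scipy, OpenCV 4.12 (cv2) and the standard library are available. Lean on these libraries where they do the work, as an engineer would, in place of code of your own. Each camera call takes 0.05 s, during which the arm holds its last target. There are 200 camera calls.

TASK

Draw the bottom heel lift out of the mouth of the magazine, letting the stack drop down, and lay it on one of the two heel blocks of the jig, round end against both pins behind that block. Then draw the next one, now at the bottom, and lay it in the same way on the other block. Leave the other three lifts stacked in the magazine, lying flat at the bottom, and do not disturb the other things on the bench.

Things in the scene. Friction and masses are not known exactly. Their poses are not given: they have to be found in the camera images.
- magazine: Fixed steel gravity magazine. Origin: under its base plate (100 x 100 x 12 mm), below the stack's middle; x = away from the mouth (mouth looks to -x), z up. On the plate a pedestal only 40 mm wide in y, x -29 to 25, top at z 40 = floor of the stack: a lift's sides overhang it 5 mm each. A cage of bars, 1.5 mm play, holds the stack; only the lowest lift can slide out to -x.
- mag_gate (a point): On the magazine, at the lower edge of the front gate: 33.5 mm to -x of the stack's middle, 54.5 mm above the bench. Two bars (y +/-14, 8 wide, 4 thick) rise from here to a cross bar (z 105 to 113, y +/-32), joined by arms at y +/-30 to the side rails. A lift is clear when drawn 65 mm to -x; then the stack drops 10 mm by its weight.
- mag_rails (a point): On the magazine, middle of the top of the two side rails: 165 mm above the bench. Rails: x -4 to 6 in the magazine's frame, |y| 26.5 to 31.5, from the base plate up. Two rear rods at x 28, y +/-20, as high. A gripper pointing straight down at the mouth hits these and the cross bar with its palm; lean it back to the mouth side (-x) by about 40 degrees.
- mag_mouth (a point): Where to pinch the lowest lift: its two bare sides, 50 mm across; this point is midway between them, 23 mm to -x of the stack's middle, 45 mm above the bench (half-way up the lift). The lift's straight edge is 7 mm to -x of here, the side rails begin 19 mm to +x. Beside and below it is free down to the base plate at 12 mm.
- mag_floor (a point): Centre of the magazine's floor (40 mm above the bench), axes as the magazine's: the centre of the underside of the lowest lift.
- jig: Heel jig fixed to the bench: plywood board 110 (x) x 210 (y) x 12 mm, origin under its centre, x = towards the pins, y left, z up. At y = +60 and -60 stand equal D-shaped oak blocks, 40 wide, x -28 to 25, tops at z 40. Behind each, two upright 6 mm steel pins at x 26.4, 18 mm either side of the block's middle line, tops at z 56: they stop a lift's round end.
- seat_left (a point): Centre of the underside of a lift that is home on the jig's block at y = +60 (round end touching both pins, lengthways along the jig's x); 40 mm above the bench. Axes as the jig's.
- seat_right (a point): The same for the block at y = -60.
- lift1_c (a point): D-shaped brown leatherboard heel lift, rigid, 60 long, 50 wide, 10 mm thick, 30 g. Point: its centre, half-way up; x = lengthways, straight edge 30 mm to -x, round end (half circle, radius 25) 30 mm to +x, sides straight and parallel for 35 mm from the straight edge; z up. The lowest in the magazine at the start: the first to draw.
- lift2_c (a point): D-shaped brown leatherboard heel lift, rigid, 60 long, 50 wide, 10 mm thick, 30 g. Point: its centre, half-way up; x = lengthways, straight edge 30 mm to -x, round end (half circle, radius 25) 30 mm to +x, sides straight and parallel for 35 mm from the straight edge; z up. The second from below: the second to draw.
- lift3_c (a point): D-shaped brown leatherboard heel lift, rigid, 60 long, 50 wide, 10 mm thick, 30 g. Point: its centre, half-way up; x = lengthways, straight edge 30 mm to -x, round end (half circle, radius 25) 30 mm to +x, sides straight and parallel for 35 mm from the straight edge; z up. Third from below: stays in the magazine.
- lift4_c (a point): D-shaped brown leatherboard heel lift, rigid, 60 long, 50 wide, 10 mm thick, 30 g. Point: its centre, half-way up; x = lengthways, straight edge 30 mm to -x, round end (half circle, radius 25) 30 mm to +x, sides straight and parallel for 35 mm from the straight edge; z up. Fourth from below: stays.
- lift5_c (a point): D-shaped brown leatherboard heel lift, rigid, 60 long, 50 wide, 10 mm thick, 30 g. Point: its centre, half-way up; x = lengthways, straight edge 30 mm to -x, round end (half circle, radius 25) 30 mm to +x, sides straight and parallel for 35 mm from the straight edge; z up. The topmost: stays.
- hammer: Hammer lying on the bench. A bystander: leave alone. Origin at its underside.
- awl: Awl with a wooden handle, 160 mm long, 24 mm high, lying on the bench on the robot's side. A bystander: leave alone. Origin at its underside.
- polish_tin: Flat round tin, 72 mm across, 26 mm high. A bystander: leave alone. Origin at its underside.
- thread_spool: Spool, 64 mm across, 70 mm high. A bystander: leave alone. Origin at its underside.
- whetstone: Grey stone 150 x 50 x 22 mm. A bystander: leave alone. Origin at its underside.
- glue_jar: Jar 70 mm across, 95 mm high. A bystander: leave alone. Origin at its underside.
Not all that is in view belongs to the job. Of the things like the jig, leave any that is green; of the rest the smaller one is meant.

How it is judged:
On the way, in this order (a step that is already met when the one before it is completed fails the run):
1. the lowest lift is drawn out and the other four have dropped onto the magazine's floor (horizontal distance between lift1_c and mag_floor above 0.1 m and horizontal distance between each of lift2_c, lift3_c, lift4_c, lift5_c and mag_floor below 0.008 m and z of lift2_c in the frame of mag_floor below 0.009 m and angle between each of lift2_c, lift3_c, lift4_c, lift5_c's own z axis and vertical below 0.1 rad and z of lift3_c in the frame of mag_floor below 0.019 m and z of lift4_c in the frame of mag_floor below 0.029 m and z of lift5_c in the frame of mag_floor below 0.039 m), for 0.1 s.
2. that lift lies home on one block (((horizontal distance between lift1_c and seat_left below 0.004 m and z of lift1_c in the frame of seat_left between 0.0025 and 0.0085 m and angle between lift1_c's own z axis and vertical below 0.08 rad and angle between the x axis of lift1_c and the x axis of seat_left, either way round below 0.12 rad) or (horizontal distance between lift1_c and seat_right below 0.004 m and z of lift1_c in the frame of seat_right between 0.0025 and 0.0085 m and angle between lift1_c's own z axis and vertical below 0.08 rad and angle between the x axis of lift1_c and the x axis of seat_right, either way round below 0.12 rad))), for 0.2 s.
3. the second lift is drawn out and the other three have dropped onto the floor (horizontal distance between lift2_c and mag_floor above 0.1 m and horizontal distance between each of lift3_c, lift4_c, lift5_c and mag_floor below 0.008 m and z of lift3_c in the frame of mag_floor below 0.009 m and angle between each of lift3_c, lift4_c, lift5_c's own z axis and vertical below 0.1 rad and z of lift4_c in the frame of mag_floor below 0.019 m and z of lift5_c in the frame of mag_floor below 0.029 m), for 0.1 s.
At the end, for the whole second after the job is handed in: Lifts 1 and 2 lie flat on the two blocks, one each: centre within 4 mm of the seat in plan, underside within about 3 mm of its top, level within 0.08 rad, lengthways within 0.12 rad. The other three lie flat at the bottom of the magazine (8 mm in plan, at most 4 mm high, 0.1 rad) ((((horizontal distance between lift1_c and seat_left below 0.004 m and z of lift1_c in the frame of seat_left between 0.0025 and 0.0085 m and angle between lift1_c's own z axis and vertical below 0.08 rad and angle between the x axis of lift1_c and the x axis of seat_left, either way round below 0.12 rad) and (horizontal distance between lift2_c and seat_right below 0.004 m and z of lift2_c in the frame of seat_right between 0.0025 and 0.0085 m and angle between lift2_c's own z axis and vertical below 0.08 rad and angle between the x axis of lift2_c and the x axis of seat_right, either way round below 0.12 rad)) or ((horizontal distance between lift1_c and seat_right below 0.004 m and z of lift1_c in the frame of seat_right between 0.0025 and 0.0085 m and angle between lift1_c's own z axis and vertical below 0.08 rad and angle between the x axis of lift1_c and the x axis of seat_right, either way round below 0.12 rad) and (horizontal distance between lift2_c and seat_left below 0.004 m and z of lift2_c in the frame of seat_left between 0.0025 and 0.0085 m and angle between lift2_c's own z axis and vertical below 0.08 rad and angle between the x axis of lift2_c and the x axis of seat_left, either way round below 0.12 rad))) and horizontal distance between each of lift3_c, lift4_c, lift5_c and mag_floor below 0.008 m and z of lift3_c in the frame of mag_floor below 0.009 m and angle between each of lift3_c, lift4_c, lift5_c's own z axis and vertical below 0.1 rad and z of lift4_c in the frame of mag_floor below 0.019 m and z of lift5_c in the frame of mag_floor below 0.029 m); the robot touches nothing.
It fails at once if another thing on the bench is moved by more than 15 mm (distance of any of hammer, awl, polish_tin, thread_spool, whetstone, glue_jar from where it was at the start of the episode above 0.015 m).
It also fails if it takes over 67 s, if anything falls off the work surface, if the arm or the gripper's body presses on something with over 40 N, if the wrist force passes 120 N, or if a joint passes its speed limit or range.

## Working session

There is one attempt and no reset: what is moved stays moved. The work goes in short steps, Python scripts to look and compute and a tool call to move; the robot and the scene stay as the last step left them, time stands still between calls to the robot, and variables do not carry over. Pictures are saved under pics/ and viewed, at most 10 in all, crops included, and the job is handed in when it is done.

Besides the shell and the picture viewer there is one more tool, called after "Request:" as name(argument=value, ...) on one line, values as JSON. servo_tool: Moves the arm, as the interface text tells. Its arguments: {"type":"object","properties":{"deltas":{"type":"array","items":{"type":"object","properties":{"dx":{"type":"number"},"dy":{"type":"number"},"dz":{"type":"number"},"ax":{"type":"number"},"ay":{"type":"number"},"az":{"type":"number"}}}},"gripper":{"type":"number"}},"required":["deltas"]}

```bash
mkdir -p pics; ls; python3 - <<'E'
from bench import *
import cv2,pickle,numpy as np
o=get_obs();print(o['clock'],o['eef_pos'],o['ee_rot'],o['opening'])
d={}
for n in("scene","top"):
    c=camera(n);d[n]=c;cv2.imwrite(f"pics/{n}0.png",c["img"][...,::-1])
    print(n,c['mtx'].tolist(),c['dist_coeffs'],c['R'].tolist(),c['t'])
pickle.dump(d,open('c0.pkl','wb'))
a=np.vstack([d['scene']['img'],d['top']['img']])
E
```

```text
pics
0.0 [ 0.23636367 -0.52359124  0.23780489] [[ 9.11528209e-01  4.11237386e-01 -3.69869330e-04]
 [ 4.11237391e-01 -9.11526688e-01  1.70459443e-03]
 [ 3.63847192e-04 -1.70589001e-03 -9.99998479e-01]] 0.08812898979616685
scene [[442.67243133174395, 0.0, 254.28505844349803], [0.0, 442.67243133174395, 193.7155920613681], [0.0, 0.0, 1.0]] [0.0293166 0.        0.        0.        0.       ] [[0.34279866396228226, 0.9393945226091788, 0.005196814172871613], [0.5577763830518658, -0.19908313515356077, -0.8057613863961259], [-0.755893234852153, 0.2791125869417253, -0.5922175118277451]] [-0.15746808 -0.17986773  1.75967904]
top [[497.2476166461536, 0.0, 251.99597247632389], [0.0, 497.2476166461536, 196.13040204262492], [0.0, 0.0, 1.0]] [0.03268461 0.         0.         0.         0.        ] [[-0.007203070325969249, -0.9999731839530641, -0.0013217990205709278], [-0.9895975420291757, 0.007318249365484607, -0.14367723562220563], [0.14368305602155512, 0.0002731318293859851, -0.9896237187998835]] [0.00603738 0.53349204 1.644063  ]
```

View pics/scene0.png

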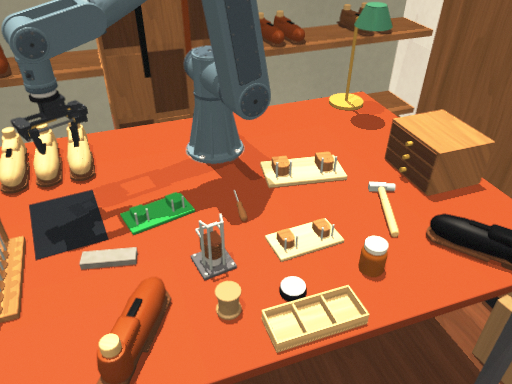

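View pics/top0.png

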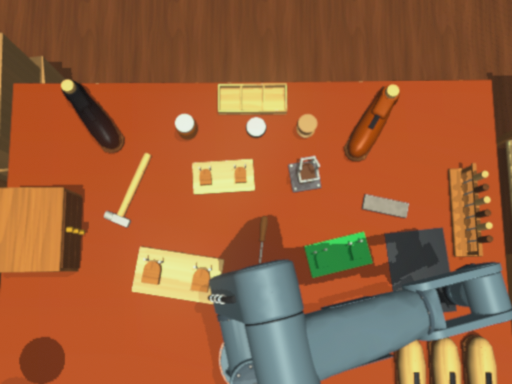

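The scene view shows the magazine at about (212,245), the smaller wooden jig at (304,239), a larger jig at (303,170) and a green one. In the top view the magazine is at (305,172) and the smaller jig at (224,176), well away from the arm. I'll enlarge both.

```bash
cat > h.py <<'E'
import numpy as np,cv2,pickle
def ray(c,px):
    u=cv2.undistortPoints(np.array(px,float).reshape(-1,1,2),c['mtx'],np.array(c['dist_coeffs']))[:,0]
    R=np.array(c['R']);t=np.array(c['t'])
    d=np.c_[u,np.ones(len(u))]@R
    return -R.T@t,d
def onz(c,px,z):
    o,d=ray(c,px); return o+d*((z-o[2])/d[:,2])[:,None]
def proj(c,X):
    r,_=cv2.Rodrigues(np.array(c['R']));return cv2.projectPoints(np.array(X,float).reshape(-1,1,3),r,np.array(c['t']),c['mtx'],np.array(c['dist_coeffs']))[0][:,0]
E
python3 - <<'E'
import pickle,cv2,numpy as np
from h import *
d=pickle.load(open('c0.pkl','rb'))
a=cv2.resize(d['top']['img'][140:210,180:340],None,fx=5,fy=5,interpolation=cv2.INTER_CUBIC)
b=cv2.resize(d['scene']['img'][205:285,180:360][:62],None,fx=4,fy=4,interpolation=cv2.INTER_CUBIC)
b=cv2.copyMakeBorder(b,0,0,0,80,cv2.BORDER_CONSTANT)
cv2.imwrite('pics/crop.png',np.vstack([a,b])[:600,:,::-1])
print(onz(d['top'],[[224,176],[305,176]],0.012))
hsv=cv2.cvtColor(d['top']['img'],cv2.COLOR_RGB2HSV)
print(hsv[187,205],hsv[175,224],hsv[183,300],hsv[200,280])
E
```

```text
[[ 0.60842362  0.09844508  0.012     ]
 [ 0.60631881 -0.1815367   0.012     ]]
[ 31  84 236] [ 28  93 235] [ 16  46 105] [  9 201 189]
```

View pics/crop.png

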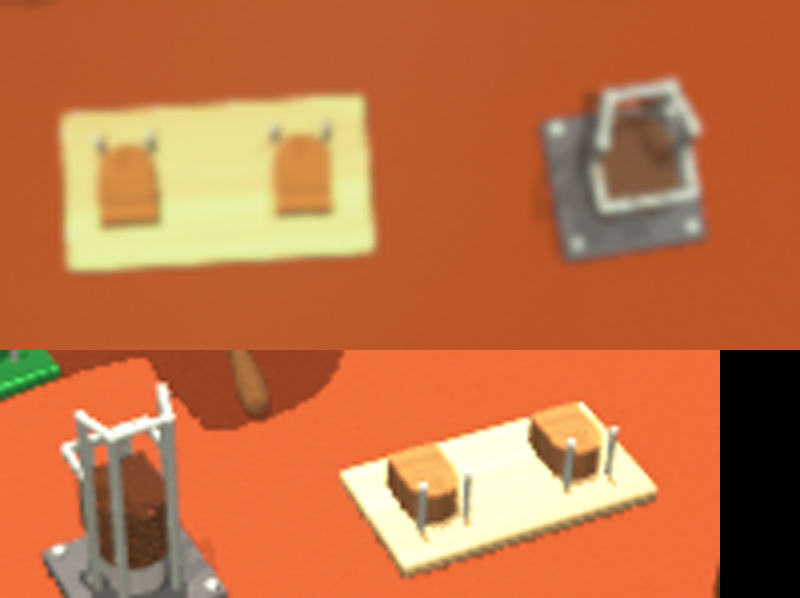

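The crop shows the jig with its pins on the far side (image up = world +x), and the magazine with its gate bar on the robot's side, so the mouth looks to about -x. Now I'll measure the board and the base plate.

```bash
python3 - <<'E'
import pickle
from h import *
d=pickle.load(open('c0.pkl','rb'))
c=d['top'];hsv=cv2.cvtColor(c['img'],cv2.COLOR_RGB2HSV)
m=((hsv[...,0]>15)&(hsv[...,1]<130)&(hsv[...,2]>140)).astype(np.uint8)
m[:150]=0;m[205:]=0;m[:,:185]=0;m[:,270:]=0
k=max(cv2.findContours(m,0,2)[0],key=cv2.contourArea)
P=onz(c,k.reshape(-1,2),0.012)[:,:2]*1000
print('jig',cv2.minAreaRect(P.astype(np.float32)))
m=(hsv[...,1]<140).astype(np.uint8)
m[:150]=0;m[205:]=0;m[:,:275]=0;m[:,340:]=0
print('mag bolts',onz(c,[[180+555/5,140+127/5],[180+577/5,140+242/5],[180+691/5,140+227/5]],0.014))
# second method: plate corners from crop
print('corners',onz(c,[[180+543/5,140+122/5],[180+567/5,140+260/5],[180+705/5,140+239/5]],0.012))
# front bar ends at z .113
print('bar',onz(c,[[180+600/5,140+208/5],[180+697/5,140+195/5]],.111))
o,_=ray(c,[[0,0]]);print(o)
E
```

```text
jig ((608.1843872070312, 102.43342590332031), (111.82129669189453, 211.13961791992188), 3.4767096042633057)
mag bolts [[ 0.64362419 -0.13370115  0.014     ]
 [ 0.56285087 -0.14735521  0.014     ]
 [ 0.57271624 -0.22597257  0.014     ]]
corners [[ 0.64764075 -0.12560572  0.012     ]
 [ 0.55068029 -0.14040778  0.012     ]
 [ 0.56460036 -0.23565072  0.012     ]]
bar [[ 0.569547   -0.1541726   0.111     ]
 [ 0.57763818 -0.2173479   0.111     ]]
[2.91761902e-01 1.68394766e-03 1.70366238e+00]
```

```bash
cat >> h.py <<'E'
from scipy.spatial.transform import Rotation as Ro
import json
def rot(yaw,lean):
    y,l=np.radians([yaw,lean]);a=np.array([np.cos(y),np.sin(y),0])
    z=np.sin(l)*a-np.cos(l)*np.array([0,0,1.]);ty=np.array([np.sin(y),-np.cos(y),0])
    return np.c_[np.cross(ty,z),ty,z]
def plan(o,grasp,yaw,lean,n,back=0.):
    "rows from present pose to grasp point (mm), retreated 'back' mm along tool z"
    R0=np.array(o['ee_rot']);p0=np.array(o['eef_pos'])*1000
    R1=rot(yaw,lean);p1=np.array(grasp,float)+R1[:,2]*(19-back)
    r=Ro.from_matrix(R0.T@R1).as_rotvec()/n;rows=[];R=R0;D=(p1-p0)/n
    for i in range(n):
        d=R.T@D;rows.append(dict(zip(("dx","dy","dz","ax","ay","az"),[*np.round(d,1).tolist(),*np.round(r,3).tolist()])))
        R=R@Ro.from_rotvec(r).as_matrix()
    print('rot/row deg',np.degrees(np.linalg.norm(r)),'dist/row',np.linalg.norm(D))
    for i in range(0,n,5):print(json.dumps(rows[i:i+5]))
def at(c,yaw,x,y=0):
    q=np.radians(yaw);return np.array(c)+[np.cos(q)*x-np.sin(q)*y,np.sin(q)*x+np.cos(q)*y]
MAG=np.array([607.,-180.5]);MY=8.2;JIG=np.array([608.2,102.4]);JY=3.5
E
python3 - <<'E'
from h import *;from bench import *
plan(get_obs(),[*at(MAG,MY,-27),45],MY,52,10,back=120)
E
```

```text
rot/row deg 5.425630688436929 dist/row 44.15227804616551
[{"dx": 37.6, "dy": -19.0, "dz": 13.1, "ax": -0.013, "ay": 0.09, "az": 0.026}, {"dx": 35.8, "dy": -20.1, "dz": 16.2, "ax": -0.013, "ay": 0.09, "az": 0.026}, {"dx": 33.7, "dy": -21.3, "dz": 19.0, "ax": -0.013, "ay": 0.09, "az": 0.026}, {"dx": 31.3, "dy": -22.4, "dz": 21.7, "ax": -0.013, "ay": 0.09, "az": 0.026}, {"dx": 28.6, "dy": -23.4, "dz": 24.1, "ax": -0.013, "ay": 0.09, "az": 0.026}]
[{"dx": 25.7, "dy": -24.5, "dz": 26.2, "ax": -0.013, "ay": 0.09, "az": 0.026}, {"dx": 22.6, "dy": -25.5, "dz": 28.1, "ax": -0.013, "ay": 0.09, "az": 0.026}, {"dx": 19.3, "dy": -26.4, "dz": 29.7, "ax": -0.013, "ay": 0.09, "az": 0.026}, {"dx": 15.9, "dy": -27.2, "dz": 30.9, "ax": -0.013, "ay": 0.09, "az": 0.026}, {"dx": 12.4, "dy": -28.0, "dz": 31.8, "ax": -0.013, "ay": 0.09, "az": 0.026}]
```

Request:
servo_tool(deltas=[{"dx":37.6,"dy":-19.0,"dz":13.1,"ax":-0.013,"ay":0.09,"az":0.026},{"dx":35.8,"dy":-20.1,"dz":16.2,"ax":-0.013,"ay":0.09,"az":0.026},{"dx":33.7,"dy":-21.3,"dz":19.0,"ax":-0.013,"ay":0.09,"az":0.026},{"dx":31.3,"dy":-22.4,"dz":21.7,"ax":-0.013,"ay":0.09,"az":0.026},{"dx":28.6,"dy":-23.4,"dz":24.1,"ax":-0.013,"ay":0.09,"az":0.026}], gripper=1)

```text
clock: 0.72
eef_pos: [0.3696, -0.3591, 0.1726]
ee_rot: [[0.858, 0.278, 0.431], [0.264, -0.96, 0.094], [0.44, 0.034, -0.897]]
wrist_force: [-0.3, 0.9, -0.2]
opening: 0.0881
finger_force: 0.0
```

Request:
servo_tool(deltas=[{"dx":25.7,"dy":-24.5,"dz":26.2,"ax":-0.013,"ay":0.09,"az":0.026},{"dx":22.6,"dy":-25.5,"dz":28.1,"ax":-0.013,"ay":0.09,"az":0.026},{"dx":19.3,"dy":-26.4,"dz":29.7,"ax":-0.013,"ay":0.09,"az":0.026},{"dx":15.9,"dy":-27.2,"dz":30.9,"ax":-0.013,"ay":0.09,"az":0.026},{"dx":12.4,"dy":-28.0,"dz":31.8,"ax":-0.013,"ay":0.09,"az":0.026}])

```text
clock: 1.35
eef_pos: [0.5018, -0.1957, 0.1071]
ee_rot: [[0.608, 0.14, 0.781], [0.089, -0.99, 0.109], [0.789, 0.003, -0.615]]
wrist_force: [0.3, 0.6, 1.1]
opening: 0.088
finger_force: 0.0
```

Request:
servo_tool(deltas=[{"dx":0}])

```text
invalid input at $.deltas[0]: expected keys dx, dy, dz, ax, ay, az
```

```bash
python3 - <<'E'
from h import *;from bench import *
c=camera('wrist');s=camera('scene');pickle.dump((c,s),open('w1.pkl','wb'))
cv2.imwrite('pics/w1.png',np.hstack([cv2.resize(c['img'],None,fx=.98,fy=1),s['img'][150:,100:390][:,:290].copy() if 0 else cv2.copyMakeBorder(s['img'][170:300,120:400],0,254,0,0,0)])[:,:800,::-1])
o=get_obs();print(o['eef_pos'],np.round(o['ee_rot'],3),o['q'])
plan(o,[*at(MAG,MY,-27),45],MY,52,1,back=120)
R=np.array(c['R']);print('cam in tool',np.array(o['ee_rot']).T@(-R.T@c['t']-o['eef_pos']), c['mtx'])
E
```

```text
[ 0.50033028 -0.19100289  0.10404781] [[ 0.612  0.144  0.778]
 [ 0.085 -0.989  0.117]
 [ 0.787 -0.005 -0.618]] [-1.07183126  0.1397736   2.31066165  1.32437701  0.86617851 -0.66007368]
rot/row deg 0.340376617340037 dist/row 5.768866917652118
[{"dx": 2.8, "dy": 4.8, "dz": -1.6, "ax": -0.005, "ay": 0.002, "az": -0.003}]
cam in tool [ 0.06769137  0.0027516  -0.14792394] [[298.05231775   0.         256.969262  ]
 [  0.         298.05231775 189.81529592]
 [  0.           0.           1.        ]]
```

View pics/w1.png

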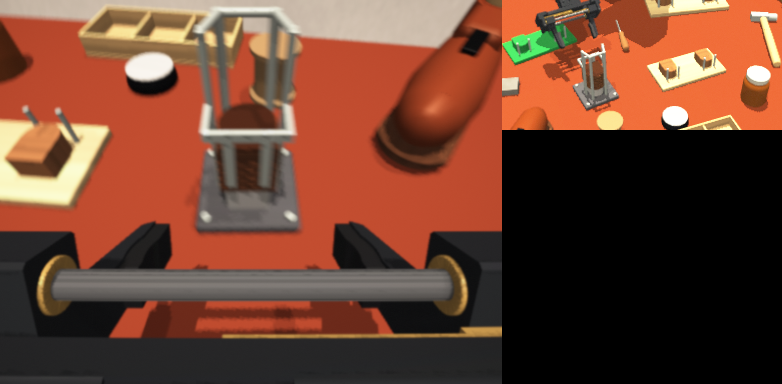

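The wrist view shows the magazine in the middle: its cross bar spans (201–297, 135), front bolts are near (207,216) and (290,216), and the rear-left bolt is near (209,156). The fingers straddle it. Now I'll get pixel-accurate bolt and bar positions.

```bash
python3 - <<'E'
from h import *
c,s=pickle.load(open('w1.pkl','rb'))
hsv=cv2.cvtColor(c['img'],cv2.COLOR_RGB2HSV)
# bright low-sat blobs near predicted bolts
for sx,sy in((-40,40),(-40,-40),(40,40),(40,-40)):
    p=proj(c,np.array([*at(MAG,MY,sx,sy),14])/1000)[0]
    x,y=np.round(p).astype(int);w=9
    v=hsv[y-w:y+w,x-w:x+w]; m=(v[...,1]<60)&(v[...,2]>170)
    if m.sum()<5:print(sx,sy,p,'none');continue
    n,l,st,ce=cv2.connectedComponentsWithStats(m.astype(np.uint8))
    k=1+np.argmax(st[1:,4]);q=ce[k]+[x-w,y-w]
    print((sx,sy),p,q,st[k,4],onz(c,[q],.014)[0])
# cross bar silhouette: bottom row rows
m=((hsv[...,1]<40)&(hsv[...,2]>170)).astype(np.uint8)
for y in(130,133,136,139):
    xs=np.where(m[y,180:330])[0]+180
    print(y,xs.min(),xs.max(),'pred bar',proj(c,np.array([[*at(MAG,MY,-37.5,32),109],[*at(MAG,MY,-37.5,-32),109]])/1000).tolist())
    print(onz(c,[[xs.min()-.5,y],[xs.max()+.5,y]],.109).tolist())
E
```

```text
(-40, 40) [213.40197148 220.75825986] [209.39285714 215.875     ] 56 [ 0.56630959 -0.14175296  0.014     ]
(-40, -40) [300.83546623 220.66783539] [296.50724638 215.7826087 ] 69 [ 0.5778202  -0.22154931  0.014     ]
(40, 40) [219.73718368 156.76585577] [214.58823529 152.35294118] 17 [ 0.64653033 -0.12823964  0.014     ]
(40, -40) [294.04185336 156.75049051] [290.8  151.28] 25 [ 0.65997955 -0.21033898  0.014     ]
130 206 298 pred bar [[209.47934615247425, 143.32898820651138], [305.6252876739771, 143.32669739000596]]
[[0.577724754058592, -0.1483653275421143, 0.10900000000000001], [0.5869111385380636, -0.21208195055993015, 0.10900000000000001]]
133 206 298 pred bar [[209.47934615247425, 143.32898820651138], [305.6252876739771, 143.32669739000596]]
[[0.5747595360099513, -0.14910546417050707, 0.10900000000000001], [0.5838605811609894, -0.21225285801063418, 0.10900000000000001]]Traceback (most recent call last):
  File "<stdin>", line 17, in <module>
    return umr_minimum(a, axis, None, out, keepdims, initial, where)
ValueError: zero-size array to reduction operation minimum which has no identity
```

Request:
servo_tool(deltas=[{"dx":0,"dy":0,"dz":0,"ax":0,"ay":0,"az":0},{"dx":0,"dy":0,"dz":0,"ax":0,"ay":0,"az":0}])

```text
clock: 1.7
eef_pos: [0.5017, -0.1983, 0.1083]
ee_rot: [[0.609, 0.142, 0.78], [0.092, -0.99, 0.108], [0.787, 0.006, -0.616]]
wrist_force: [0.1, 0.1, -0.2]
opening: 0.0879
finger_force: 0.0
```

```bash
cat > bolts.py <<'E'
from h import *
def bolts(c):
    hsv=cv2.cvtColor(c['img'],cv2.COLOR_RGB2HSV);Q=[]
    for sx,sy in((-40,40),(-40,-40),(40,40),(40,-40)):
        p=proj(c,np.array([*at(MAG,MY,sx,sy),14])/1000)[0]
        x,y=np.round(p).astype(int);w=9
        v=hsv[y-w:y+w,x-w:x+w]; m=(v[...,1]<60)&(v[...,2]>(170 if v.size else 0))
        n,l,st,ce=cv2.connectedComponentsWithStats(m.astype(np.uint8))
        if n<2: print('none');continue
        k=1+np.argmax(st[1:,4]);q=ce[k]+[x-w,y-w]
        Q.append(onz(c,[q],.014)[0]*1000);print((sx,sy),p,q,st[k,4],Q[-1])
    print('mean',np.mean(Q,0))
E
python3 - <<'E'
from bolts import *;from bench import *
c=camera('wrist');o=get_obs();print(o['eef_pos']);bolts(c)
t=camera('top');print('top');cv2.imwrite('pics/t1.png',t['img'][...,::-1])
bolts(t)
plan(o,[*at(MAG,MY,-27),45],MY,52,1,back=120)
E
```

```text
[ 0.50169373 -0.19834141  0.10837789]
(-40, 40) [210.72576655 220.64278607] [208.77777778 218.22222222] 54 [ 563.97859987 -144.22876396   14.        ]
(-40, -40) [297.75137044 220.76844313] [295.89655172 217.5862069 ] 58 [ 576.29529559 -223.88711585   14.        ]
(40, 40) [217.52694184 156.81223209] [213.77777778 153.72222222] 18 [ 644.78611278 -130.15393372   14.        ]
(40, -40) [291.56694427 156.99259396] [290.4  153.25] 20 [ 657.68751674 -212.72217104   14.        ]
mean [ 610.68688125 -177.74799614   14.        ]
top
(-40, 40) [295.19100315 188.73085634] [301.5 180.5] 8 [ 590.27375911 -168.91282525   14.        ]
(-40, -40) [318.14567395 185.28634611] [314.70833333 178.375     ] 24 [ 597.36300192 -214.58611619   14.        ]
(40, 40) [291.44852512 166.17247005] [290.875 165.125] 8 [ 644.59837795 -133.28607658   14.        ]
(40, -40) [314.25529376 162.76412978] [313.1025641  159.69230769] 39 [ 663.19282454 -210.66097786   14.        ]
mean [ 623.85699088 -181.86149897   14.        ]
rot/row deg 0.3437713303235323 dist/row 2.9035703641838118
[{"dx": -0.8, "dy": -2.6, "dz": 0.9, "ax": 0.004, "ay": 0.001, "az": 0.004}]
```

```bash
sed -i 's/^MAG=.*/MAG=np.array([609.5,-179.]);MY=8.5;JIG=np.array([608.2,102.4]);JY=3.5/' h.py; python3 - <<'E'
from h import *;from bench import *
plan(get_obs(),[*at(MAG,MY,-27),45],MY,52,3,back=45)
E
```

```text
rot/row deg 0.16111468834585607 dist/row 26.016888381999273
[{"dx": 0.3, "dy": -1.2, "dz": 26.0, "ax": 0.003, "ay": 0.0, "az": 0.0}, {"dx": 0.3, "dy": -1.2, "dz": 26.0, "ax": 0.003, "ay": 0.0, "az": 0.0}, {"dx": 0.3, "dy": -1.1, "dz": 26.0, "ax": 0.003, "ay": 0.0, "az": 0.0}]
```

Request:
servo_tool(deltas=[{"dx":0.3,"dy":-1.2,"dz":26.0,"ax":0.003,"ay":0,"az":0},{"dx":0.3,"dy":-1.2,"dz":26.0,"ax":0.003,"ay":0,"az":0},{"dx":0.3,"dy":-1.2,"dz":26.0,"ax":0.003,"ay":0,"az":0},{"dx":0,"dy":0,"dz":0,"ax":0,"ay":0,"az":0},{"dx":0,"dy":0,"dz":0,"ax":0,"ay":0,"az":0}])

```text
clock: 2.42
eef_pos: [0.562, -0.1844, 0.0604]
ee_rot: [[0.61, 0.149, 0.778], [0.09, -0.989, 0.119], [0.788, -0.002, -0.616]]
wrist_force: [0.6, 0.1, 0.6]
opening: 0.0881
finger_force: 0.0
```

```bash
python3 - <<'E'
from bolts import *;from bench import *
c=camera('wrist');o=get_obs();print(o['eef_pos']);pickle.dump(c,open('w2.pkl','wb'))
print('tcp,grasp px',proj(c,[o['eef_pos'],o['eef_pos']-.019*np.array(o['ee_rot'])[:,2]]))
print('lift edge corners pred',proj(c,np.array([[*at(MAG,MY,-30,s),z] for s in(25,-25) for z in(40,50)])/1000))
im=cv2.resize(c['img'][60:350,80:432],None,fx=2.2,fy=2,interpolation=cv2.INTER_CUBIC)
cv2.imwrite('pics/w2.png',im[...,::-1])
plan(o,[*at(MAG,MY,-27),45],MY,52,1,back=45)
bolts(c)
E
```

```text
[ 0.56191537 -0.18452422  0.06054123]
tcp,grasp px [[258.56357329 237.08271063]
 [258.75426442 253.77231509]]
lift edge corners pred [[220.7995881  227.03723512]
 [219.1204367  218.62912909]
 [301.16694892 226.98234314]
 [303.11576525 218.56598886]]
rot/row deg 0.12614737591965725 dist/row 1.6834540988608613
[{"dx": 0.6, "dy": 1.6, "dz": 0.0, "ax": -0.002, "ay": 0.001, "az": -0.001}]
(-40, 40) [201.29874266 259.38144583] [199.94285714 259.57142857] 105 [ 563.75883014 -144.4841584    14.        ]
(-40, -40) [320.29209933 259.33155208] [319.50847458 259.10169492] 118 [ 575.94070361 -223.94769926   14.        ]
(40, 40) [212.11917911 169.22049825] [206.6 167.8] 5 [ 644.00379027 -128.57901277   14.        ]
none
mean [ 594.56777468 -165.67029014   14.        ]
```

View pics/w2.png

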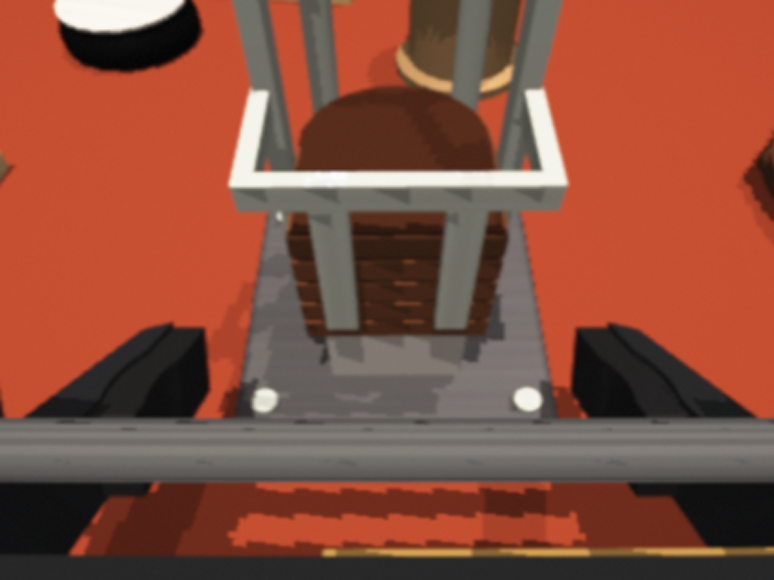

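The view shows the lift's bottom front edge from about px (220,227) to (302.7,227), which agrees with the prediction. The finger tips are centred at column 257.5 and the lift at 261.4, so I'll shift +2 mm in tool y and go in.

Request:
servo_tool(deltas=[{"dx":0.6,"dy":2.0,"dz":15,"ax":-0.002,"ay":0,"az":0},{"dx":0,"dy":0,"dz":15,"ax":0,"ay":0,"az":0},{"dx":0,"dy":0,"dz":15,"ax":0,"ay":0,"az":0},{"dx":0,"dy":0,"dz":0,"ax":0,"ay":0,"az":0},{"dx":0,"dy":0,"dz":0,"ax":0,"ay":0,"az":0}])

```text
clock: 3.1
eef_pos: [0.5977, -0.1805, 0.0327]
ee_rot: [[0.61, 0.148, 0.779], [0.09, -0.989, 0.117], [0.787, -0.001, -0.616]]
wrist_force: [-0.2, -0.1, -0.1]
opening: 0.088
finger_force: 0.0
```

```bash
python3 - <<'E'
from h import *;from bench import *
o=get_obs();print(o['eef_pos'],o['wrist_force'])
plan(o,[*at(MAG,MY,-27),45],MY,52,1)
E
```

```text
[ 0.59765411 -0.18048879  0.03274123] [-0.15896182 -0.05977036 -0.06682701]
rot/row deg 0.10279342779786195 dist/row 0.6332133866285595
[{"dx": 0.4, "dy": 0.3, "dz": -0.4, "ax": -0.001, "ay": 0.001, "az": -0.001}]
```

Request:
servo_tool(deltas=[{"dx":0.4,"dy":0,"dz":-0.4,"ax":0,"ay":0,"az":0},{"dx":0,"dy":0,"dz":0,"ax":0,"ay":0,"az":0},{"dx":0,"dy":0,"dz":0,"ax":0,"ay":0,"az":0},{"dx":0,"dy":0,"dz":0,"ax":0,"ay":0,"az":0},{"dx":0,"dy":0,"dz":0,"ax":0,"ay":0,"az":0}], gripper=0)

```text
clock: 3.72
eef_pos: [0.5978, -0.1806, 0.0332]
ee_rot: [[0.61, 0.148, 0.779], [0.09, -0.989, 0.117], [0.787, -0.001, -0.616]]
wrist_force: [-1.3, -0.4, 0.8]
opening: 0.0499
finger_force: 30.0
```

Request:
servo_tool(deltas=[{"dx":0,"dy":0,"dz":0,"ax":0,"ay":0,"az":0}])

```text
clock: 3.85
eef_pos: [0.5978, -0.1806, 0.0332]
ee_rot: [[0.61, 0.148, 0.779], [0.09, -0.989, 0.117], [0.787, -0.001, -0.616]]
wrist_force: [-1.5, -0.5, 1.2]
opening: 0.0492
finger_force: 30.0
```

```bash
python3 - <<'E'
from h import *;from bench import *
o=get_obs();print(o['eef_pos'],o['wrist_force'])
plan(o,[*at(MAG,MY,-27),45],MY,52,1)
plan(o,[*at(MAG,MY,-147),45],MY,52,10)
E
```

```text
[ 0.5977931  -0.18058162  0.03319791] [-1.481056   -0.50200817  1.24274765]
rot/row deg 0.09459090172118373 dist/row 0.29164646824808643
[{"dx": -0.1, "dy": 0.2, "dz": -0.2, "ax": -0.001, "ay": 0.001, "az": -0.001}]
rot/row deg 0.009459090172118373 dist/row 12.021586989938802
[{"dx": -7.4, "dy": 0.0, "dz": -9.5, "ax": -0.0, "ay": 0.0, "az": -0.0}, {"dx": -7.4, "dy": 0.0, "dz": -9.5, "ax": -0.0, "ay": 0.0, "az": -0.0}, {"dx": -7.4, "dy": 0.0, "dz": -9.5, "ax": -0.0, "ay": 0.0, "az": -0.0}, {"dx": -7.4, "dy": 0.0, "dz": -9.5, "ax": -0.0, "ay": 0.0, "az": -0.0}, {"dx": -7.4, "dy": 0.0, "dz": -9.5, "ax": -0.0, "ay": 0.0, "az": -0.0}]
[{"dx": -7.4, "dy": 0.0, "dz": -9.5, "ax": -0.0, "ay": 0.0, "az": -0.0}, {"dx": -7.4, "dy": 0.0, "dz": -9.5, "ax": -0.0, "ay": 0.0, "az": -0.0}, {"dx": -7.4, "dy": 0.0, "dz": -9.5, "ax": -0.0, "ay": 0.0, "az": -0.0}, {"dx": -7.4, "dy": 0.0, "dz": -9.5, "ax": -0.0, "ay": 0.0, "az": -0.0}, {"dx": -7.4, "dy": 0.0, "dz": -9.5, "ax": -0.0, "ay": 0.0, "az": -0.0}]
```

Gripped at 50 mm with little wrist force. Now draw it level, along the magazine's -x.

Request:
servo_tool(deltas=[{"dx":-7.4,"dy":0,"dz":-9.5,"ax":0,"ay":0,"az":0},{"dx":-7.4,"dy":0,"dz":-9.5,"ax":0,"ay":0,"az":0},{"dx":-7.4,"dy":0,"dz":-9.5,"ax":0,"ay":0,"az":0},{"dx":-7.4,"dy":0,"dz":-9.5,"ax":0,"ay":0,"az":0},{"dx":-7.4,"dy":0,"dz":-9.5,"ax":0,"ay":0,"az":0}])

```text
clock: 4.47
eef_pos: [0.5372, -0.1896, 0.0331]
ee_rot: [[0.61, 0.148, 0.778], [0.09, -0.989, 0.117], [0.787, -0.001, -0.617]]
wrist_force: [0.3, -0.7, -1.3]
opening: 0.0496
finger_force: 30.0
```

Request:
servo_tool(deltas=[{"dx":-7.4,"dy":0,"dz":-9.5,"ax":0,"ay":0,"az":0},{"dx":-7.4,"dy":0,"dz":-9.5,"ax":0,"ay":0,"az":0},{"dx":-7.4,"dy":0,"dz":-9.5,"ax":0,"ay":0,"az":0},{"dx":-7.4,"dy":0,"dz":-9.5,"ax":0,"ay":0,"az":0},{"dx":-7.4,"dy":0,"dz":-9.5,"ax":0,"ay":0,"az":0}])

```text
clock: 5.1
eef_pos: [0.4779, -0.1985, 0.0335]
ee_rot: [[0.61, 0.148, 0.779], [0.09, -0.989, 0.117], [0.787, -0.001, -0.616]]
wrist_force: [-0.2, 0.2, -0.1]
opening: 0.0493
finger_force: 30.0
```

Request:
servo_tool(deltas=[{"dx":0,"dy":0,"dz":0,"ax":0,"ay":0,"az":0},{"dx":0,"dy":0,"dz":0,"ax":0,"ay":0,"az":0}])

```text
clock: 5.35
eef_pos: [0.4788, -0.1986, 0.0336]
ee_rot: [[0.61, 0.147, 0.779], [0.09, -0.989, 0.117], [0.788, -0.001, -0.616]]
wrist_force: [-0.6, 0.4, 0.6]
opening: 0.0495
finger_force: 30.0
```

```bash
python3 - <<'E'
from h import *;from bench import *
c=camera('wrist');s=camera('scene');pickle.dump((c,s),open('w3.pkl','wb'))
a=cv2.resize(c['img'],(400,300));b=cv2.resize(s['img'][170:290,150:310],(400,300),interpolation=cv2.INTER_CUBIC)
cv2.imwrite('pics/w3.png',np.hstack([a,b])[...,::-1])
o=get_obs();print(o['eef_pos'])
# to seat_left standoff: lift 10mm above, 15 mm short of home; climb first
plan(o,[*at(JIG,JY,-27-40,60),85],JY,52,12)
E
```

```text
[ 0.47893849 -0.19834172  0.03353479]
rot/row deg 0.4187575887643205 dist/row 30.59383173054139
[{"dx": 9.0, "dy": -28.6, "dz": 6.2, "ax": -0.006, "ay": 0.0, "az": 0.004}, {"dx": 8.9, "dy": -28.6, "dz": 6.1, "ax": -0.006, "ay": 0.0, "az": 0.004}, {"dx": 8.8, "dy": -28.7, "dz": 5.9, "ax": -0.006, "ay": 0.0, "az": 0.004}, {"dx": 8.7, "dy": -28.8, "dz": 5.7, "ax": -0.006, "ay": 0.0, "az": 0.004}, {"dx": 8.5, "dy": -28.8, "dz": 5.6, "ax": -0.006, "ay": 0.0, "az": 0.004}]
[{"dx": 8.4, "dy": -28.9, "dz": 5.4, "ax": -0.006, "ay": 0.0, "az": 0.004}, {"dx": 8.3, "dy": -29.0, "dz": 5.2, "ax": -0.006, "ay": 0.0, "az": 0.004}, {"dx": 8.2, "dy": -29.0, "dz": 5.1, "ax": -0.006, "ay": 0.0, "az": 0.004}, {"dx": 8.0, "dy": -29.1, "dz": 4.9, "ax": -0.006, "ay": 0.0, "az": 0.004}, {"dx": 7.9, "dy": -29.2, "dz": 4.7, "ax": -0.006, "ay": 0.0, "az": 0.004}]
[{"dx": 7.8, "dy": -29.2, "dz": 4.6, "ax": -0.006, "ay": 0.0, "az": 0.004}, {"dx": 7.6, "dy": -29.3, "dz": 4.4, "ax": -0.006, "ay": 0.0, "az": 0.004}]
```

View pics/w3.png

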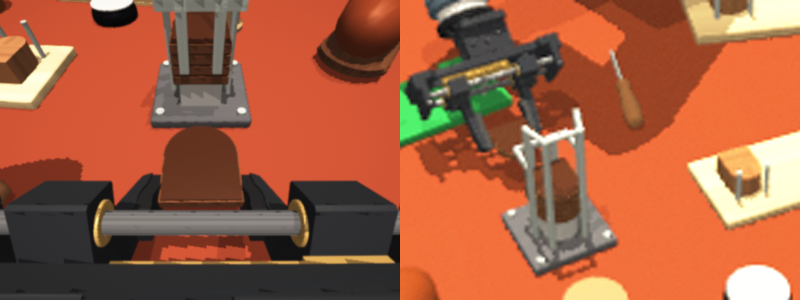

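The lift is held straight, with its round end toward the magazine, and the four others have dropped onto the pedestal. Raise it first, then carry it to the left block.

Request:
servo_tool(deltas=[{"dx":23.6,"dy":0,"dz":-18.5,"ax":0,"ay":0,"az":0},{"dx":23.6,"dy":0,"dz":-18.5,"ax":0,"ay":0,"az":0}])

```text
clock: 5.7
eef_pos: [0.4787, -0.1977, 0.0937]
ee_rot: [[0.61, 0.149, 0.778], [0.089, -0.989, 0.119], [0.787, -0.003, -0.617]]
wrist_force: [-0.2, -0.8, 0.6]
opening: 0.0493
finger_force: 30.0
```

```bash
python3 - <<'E'
from h import *;from bench import *
o=get_obs();print(o['eef_pos'])
plan(o,[*at(JIG,JY,-27-50,60),85],JY,52,10)
E
```

```text
[ 0.47869489 -0.19768206  0.09365197]
rot/row deg 0.5045207848907699 dist/row 36.244696678767475
[{"dx": 5.5, "dy": -34.3, "dz": 10.5, "ax": -0.007, "ay": 0.0, "az": 0.005}, {"dx": 5.3, "dy": -34.4, "dz": 10.2, "ax": -0.007, "ay": 0.0, "az": 0.005}, {"dx": 5.1, "dy": -34.5, "dz": 10.0, "ax": -0.007, "ay": 0.0, "az": 0.005}, {"dx": 4.9, "dy": -34.6, "dz": 9.7, "ax": -0.007, "ay": 0.0, "az": 0.005}, {"dx": 4.8, "dy": -34.7, "dz": 9.5, "ax": -0.007, "ay": 0.0, "az": 0.005}]
[{"dx": 4.6, "dy": -34.7, "dz": 9.2, "ax": -0.007, "ay": 0.0, "az": 0.005}, {"dx": 4.4, "dy": -34.8, "dz": 9.0, "ax": -0.007, "ay": 0.0, "az": 0.005}, {"dx": 4.2, "dy": -34.9, "dz": 8.7, "ax": -0.007, "ay": 0.0, "az": 0.005}, {"dx": 4.0, "dy": -35.0, "dz": 8.5, "ax": -0.007, "ay": 0.0, "az": 0.005}, {"dx": 3.8, "dy": -35.1, "dz": 8.2, "ax": -0.007, "ay": 0.0, "az": 0.005}]
```

Request:
servo_tool(deltas=[{"dx":5.5,"dy":-34.3,"dz":10.5,"ax":-0.007,"ay":0,"az":0.005},{"dx":5.3,"dy":-34.4,"dz":10.2,"ax":-0.007,"ay":0,"az":0.005},{"dx":5.1,"dy":-34.5,"dz":10.0,"ax":-0.007,"ay":0,"az":0.005},{"dx":4.9,"dy":-34.6,"dz":9.7,"ax":-0.007,"ay":0,"az":0.005},{"dx":4.8,"dy":-34.7,"dz":9.5,"ax":-0.007,"ay":0,"az":0.005}])

```text
clock: 6.32
eef_pos: [0.5109, -0.0189, 0.0831]
ee_rot: [[0.613, 0.105, 0.783], [0.065, -0.994, 0.082], [0.788, 0.001, -0.616]]
wrist_force: [0.7, -0.3, 0.4]
opening: 0.0498
finger_force: 30.0
```

Request:
servo_tool(deltas=[{"dx":4.6,"dy":-34.7,"dz":9.2,"ax":-0.007,"ay":0,"az":0.005},{"dx":4.4,"dy":-34.8,"dz":9.0,"ax":-0.007,"ay":0,"az":0.005},{"dx":4.2,"dy":-34.9,"dz":8.7,"ax":-0.007,"ay":0,"az":0.005},{"dx":4.0,"dy":-35.0,"dz":8.5,"ax":-0.007,"ay":0,"az":0.005},{"dx":3.8,"dy":-35.1,"dz":8.2,"ax":-0.007,"ay":0,"az":0.005}])

```text
clock: 6.95
eef_pos: [0.5418, 0.1483, 0.0738]
ee_rot: [[0.613, 0.065, 0.788], [0.043, -0.998, 0.05], [0.789, 0.003, -0.614]]
wrist_force: [1.3, -0.6, -0.6]
opening: 0.0495
finger_force: 30.0
```

Request:
servo_tool(deltas=[{"dx":0,"dy":0,"dz":0,"ax":0,"ay":0,"az":0},{"dx":0,"dy":0,"dz":0,"ax":0,"ay":0,"az":0}])

```text
clock: 7.2
eef_pos: [0.5415, 0.1467, 0.0737]
ee_rot: [[0.613, 0.066, 0.788], [0.044, -0.998, 0.05], [0.789, 0.004, -0.614]]
wrist_force: [0.1, -0.2, -0.7]
opening: 0.0493
finger_force: 30.0
```

```bash
python3 - <<'E'
from h import *;from bench import *
c=camera('wrist');pickle.dump(c,open('w4.pkl','wb'));o=get_obs();print(o['eef_pos'])
cv2.imwrite('pics/w4.png',cv2.resize(c['img'],(768,576),interpolation=cv2.INTER_CUBIC)[...,::-1])
print('pred pin tops L,R',proj(c,np.array([[*at(JIG,JY,26.4,y),56] for y in(78,42,-42,-78)])/1000).round(1).tolist())
print('pin foot',proj(c,np.array([[*at(JIG,JY,26.4,y),12] for y in(78,42,-42,-78)])/1000).round(1).tolist())
print('board corners',proj(c,np.array([[*at(JIG,JY,x,y),12] for x in(-55,55) for y in(105,-105)])/1000).round(1).tolist())
plan(o,[*at(JIG,JY,-27-50,60),85],JY,52,1)
E
```

```text
[0.54155715 0.14595136 0.07369934]
pred pin tops L,R [[219.2, 141.9], [266.4, 142.2], [376.4, 142.9], [423.3, 143.2]]
pin foot [[224.1, 178.5], [265.0, 178.7], [360.4, 179.2], [401.0, 179.5]]
board corners [[178.3, 266.4], [470.4, 267.5], [197.5, 154.7], [420.8, 156.0]]
rot/row deg 0.3265979546791127 dist/row 12.60162361605124
[{"dx": 0.9, "dy": -12.5, "dz": 1.7, "ax": -0.001, "ay": -0.002, "az": 0.005}]
```

View pics/w4.png

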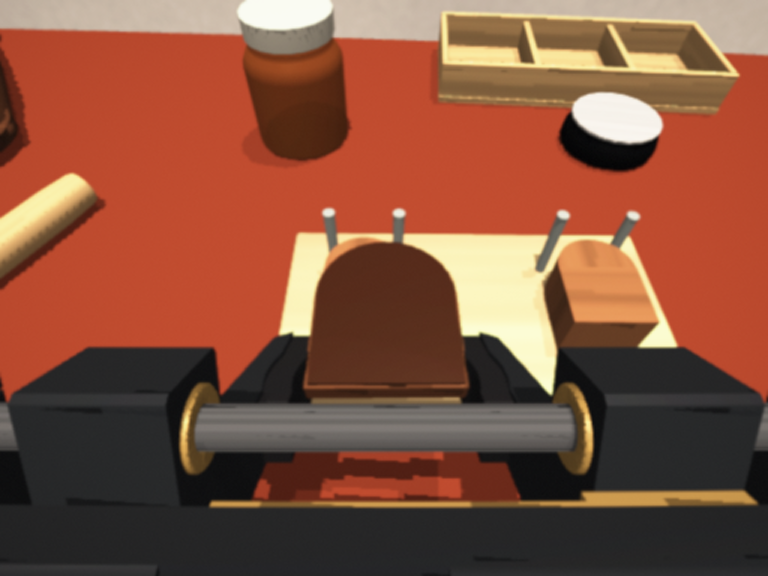

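Pin tops are seen at (219,141), (266,141), (375,143) and (422,144), within about 1 px of the prediction. The lift is square in the fingers. Now align and go to just short of home, 3 mm above the block.

```bash
python3 - <<'E'
from h import *;from bench import *
o=get_obs()
plan(o,[*at(JIG,JY,-27-12,60),49],JY,52,4)
E
```

```text
rot/row deg 0.08164948866977817 dist/row 13.844246951143415
[{"dx": -1.0, "dy": -3.1, "dz": 13.4, "ax": -0.0, "ay": -0.0, "az": 0.001}, {"dx": -1.0, "dy": -3.1, "dz": 13.4, "ax": -0.0, "ay": -0.0, "az": 0.001}, {"dx": -1.0, "dy": -3.1, "dz": 13.4, "ax": -0.0, "ay": -0.0, "az": 0.001}, {"dx": -1.0, "dy": -3.1, "dz": 13.4, "ax": -0.0, "ay": -0.0, "az": 0.001}]
```

Request:
servo_tool(deltas=[{"dx":-1.0,"dy":-6.2,"dz":13.4,"ax":0,"ay":0,"az":0.001},{"dx":-1.0,"dy":-6.2,"dz":13.4,"ax":0,"ay":0,"az":0.001},{"dx":-1.0,"dy":0,"dz":13.4,"ax":0,"ay":0,"az":0.001},{"dx":-1.0,"dy":0,"dz":13.4,"ax":0,"ay":0,"az":0.001},{"dx":0,"dy":0,"dz":0,"ax":0,"ay":0,"az":0}])

```text
clock: 7.88
eef_pos: [0.5812, 0.1597, 0.0374]
ee_rot: [[0.613, 0.06, 0.788], [0.037, -0.998, 0.047], [0.789, 0.0, -0.614]]
wrist_force: [-1.2, 0.4, -0.1]
opening: 0.0495
finger_force: 30.0
```

Request:
servo_tool(deltas=[{"dx":0,"dy":0,"dz":0,"ax":0,"ay":0,"az":0}])

```text
clock: 8.0
eef_pos: [0.5805, 0.1602, 0.0378]
ee_rot: [[0.613, 0.061, 0.788], [0.038, -0.998, 0.048], [0.789, 0.0, -0.614]]
wrist_force: [-0.1, -0.1, 0.1]
opening: 0.0494
finger_force: 30.0
```

```bash
python3 - <<'E'
from h import *;from bench import *
o=get_obs();print(o['eef_pos'])
plan(o,[*at(JIG,JY,-27-12,60),46],JY,52,1)
plan(o,[*at(JIG,JY,-27,60),46],JY,52,3)
c=camera('wrist')
hsv=cv2.cvtColor(c['img'],cv2.COLOR_RGB2HSV)
print('pred pins',proj(c,np.array([[*at(JIG,JY,26.4,y),56] for y in(78,42)])/1000).round(1).tolist())
cv2.imwrite('pics/w5.png',cv2.resize(c['img'][100:300,130:390],(780,600),interpolation=cv2.INTER_CUBIC)[...,::-1])
E
```

```text
[0.5805136  0.16023745 0.03781233]
rot/row deg 0.11110469094592945 dist/row 3.558341887490853
[{"dx": -2.7, "dy": -0.6, "dz": 2.2, "ax": 0.0, "ay": -0.002, "az": 0.0}]
rot/row deg 0.03703489698197648 dist/row 4.1963951450152726
[{"dx": 1.5, "dy": -0.2, "dz": 3.9, "ax": 0.0, "ay": -0.001, "az": 0.0}, {"dx": 1.6, "dy": -0.2, "dz": 3.9, "ax": 0.0, "ay": -0.001, "az": 0.0}, {"dx": 1.6, "dy": -0.2, "dz": 3.9, "ax": 0.0, "ay": -0.001, "az": 0.0}]
pred pins [[226.2, 145.1], [287.7, 145.1]]
```

View pics/w5.png

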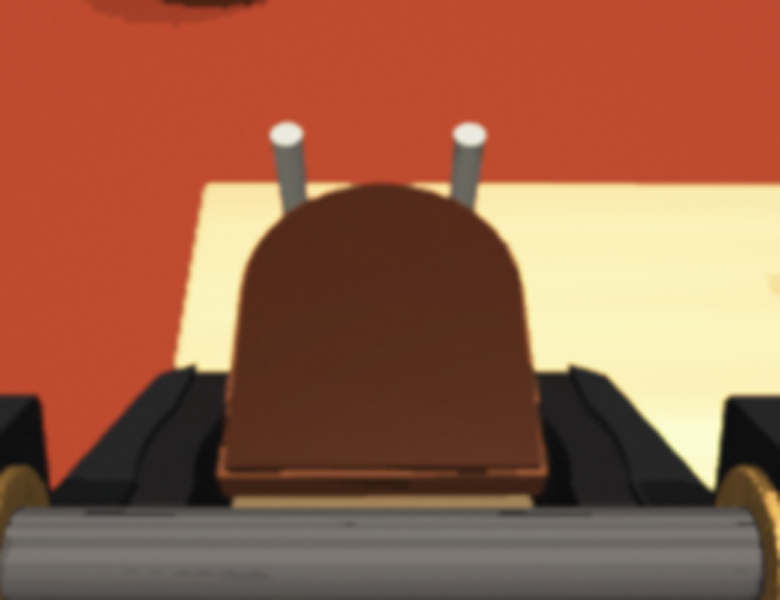

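Pins are centred at column 378.5 in the crop and the lift at 382, so the lift is about 0.6 mm right, which agrees with the plan. Lower, then push forward gently.

Request:
servo_tool(deltas=[{"dx":-1.4,"dy":-0.6,"dz":1.1,"ax":0,"ay":0,"az":0},{"dx":-1.4,"dy":0,"dz":1.1,"ax":0,"ay":0,"az":0},{"dx":0,"dy":0,"dz":0,"ax":0,"ay":0,"az":0}])

```text
clock: 8.43
eef_pos: [0.5806, 0.1619, 0.0341]
ee_rot: [[0.613, 0.062, 0.788], [0.038, -0.998, 0.049], [0.789, 0.0, -0.614]]
wrist_force: [-0.1, 0.5, -0.3]
opening: 0.0497
finger_force: 30.0
```

Request:
servo_tool(deltas=[{"dx":1.8,"dy":0,"dz":2.4,"ax":0,"ay":0,"az":0},{"dx":1.8,"dy":0,"dz":2.4,"ax":0,"ay":0,"az":0},{"dx":1.8,"dy":0,"dz":2.4,"ax":0,"ay":0,"az":0},{"dx":0,"dy":0,"dz":0,"ax":0,"ay":0,"az":0}])

```text
clock: 8.93
eef_pos: [0.5902, 0.1623, 0.0342]
ee_rot: [[0.612, 0.062, 0.788], [0.038, -0.998, 0.049], [0.79, 0.0, -0.613]]
wrist_force: [0.3, -0.8, 0.5]
opening: 0.0495
finger_force: 30.0
```

Request:
servo_tool(deltas=[{"dx":1.2,"dy":0,"dz":1.6,"ax":0,"ay":0,"az":0},{"dx":0,"dy":0,"dz":0,"ax":0,"ay":0,"az":0}])

```text
clock: 9.18
eef_pos: [0.5919, 0.1624, 0.0341]
ee_rot: [[0.613, 0.062, 0.788], [0.038, -0.998, 0.049], [0.789, 0.0, -0.614]]
wrist_force: [-0.3, -0.1, -0.5]
opening: 0.0494
finger_force: 30.0
```

```bash
python3 - <<'E'
from h import *;from bench import *
o=get_obs();print(o['eef_pos'],o['wrist_force'])
plan(o,[*at(JIG,JY,-27,60),45],JY,52,1)
E
```

```text
[0.59188138 0.16244787 0.0340652 ] [-0.29343588 -0.09665684 -0.46932579]
rot/row deg 0.1435570092223991 dist/row 1.3431670637785345
[{"dx": -0.2, "dy": 0.9, "dz": 0.9, "ax": -0.0, "ay": -0.002, "az": 0.001}]
```

Request:
servo_tool(deltas=[{"dx":0.6,"dy":0.8,"dz":0.8,"ax":0,"ay":0,"az":0},{"dx":0,"dy":0,"dz":0,"ax":0,"ay":0,"az":0},{"dx":0,"dy":0,"dz":0,"ax":0,"ay":0,"az":0}])

```text
clock: 9.55
eef_pos: [0.5928, 0.1617, 0.034]
ee_rot: [[0.613, 0.062, 0.788], [0.038, -0.998, 0.049], [0.789, 0.0, -0.614]]
wrist_force: [-0.1, 0.6, -1.3]
opening: 0.0494
finger_force: 30.0
```

Request:
servo_tool(deltas=[{"dx":0.6,"dy":0,"dz":0.8,"ax":0,"ay":0,"az":0},{"dx":0,"dy":0,"dz":0,"ax":0,"ay":0,"az":0},{"dx":0,"dy":0,"dz":0,"ax":0,"ay":0,"az":0}])

```text
clock: 9.93
eef_pos: [0.5938, 0.1618, 0.034]
ee_rot: [[0.613, 0.062, 0.788], [0.038, -0.998, 0.049], [0.789, 0.0, -0.614]]
wrist_force: [-0.2, 0.2, 0.0]
opening: 0.0492
finger_force: 30.0
```

```bash
python3 - <<'E'
from h import *;from bench import *
o=get_obs();print(o['eef_pos'],o['wrist_force'])
plan(o,[*at(JIG,JY,-27,60),45],JY,52,1)
c=camera('wrist')
print('pred pins',((proj(c,np.array([[*at(JIG,JY,26.4,y),56] for y in(78,42)])/1000)-[130,100])*3).round(1).tolist())
cv2.imwrite('pics/w6.png',cv2.resize(c['img'][100:300,130:390],(780,600),interpolation=cv2.INTER_CUBIC)[...,::-1])
E
```

```text
[0.59381375 0.1617857  0.03399292] [-0.18536419  0.15913832  0.01772484]
rot/row deg 0.1379182289901168 dist/row 1.4744932802437094
[{"dx": -1.3, "dy": 0.2, "dz": -0.6, "ax": -0.0, "ay": -0.002, "az": 0.001}]
pred pins [[286.4, 172.0], [483.5, 171.9]]
```

View pics/w6.png

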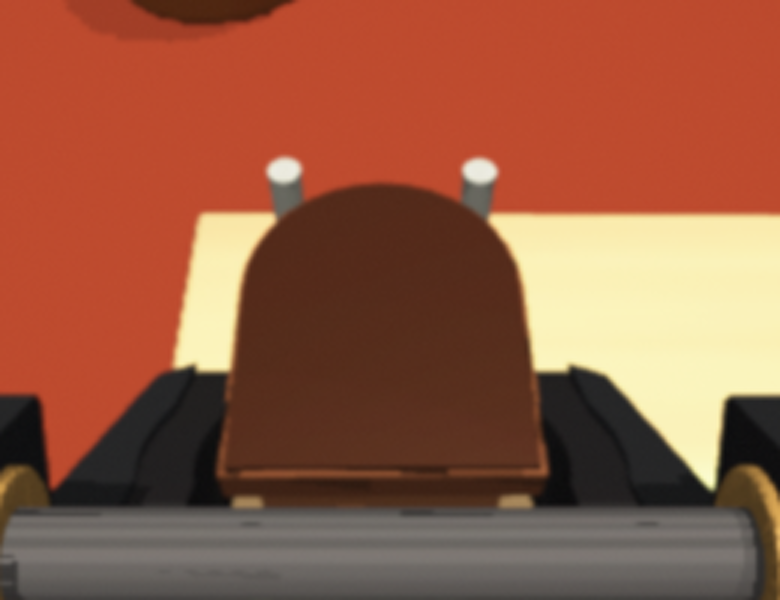

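Centred now, with pins and lift both at column 382, and no contact yet. Push on in small steps.

Request:
servo_tool(deltas=[{"dx":0.6,"dy":0,"dz":0.8,"ax":0,"ay":0,"az":0},{"dx":0,"dy":0,"dz":0,"ax":0,"ay":0,"az":0},{"dx":0,"dy":0,"dz":0,"ax":0,"ay":0,"az":0}])

```text
clock: 10.35
eef_pos: [0.5947, 0.1619, 0.0339]
ee_rot: [[0.613, 0.062, 0.788], [0.038, -0.998, 0.049], [0.789, 0.0, -0.614]]
wrist_force: [-1.4, 0.1, 0.4]
opening: 0.0496
finger_force: 30.0
```

Request:
servo_tool(deltas=[{"dx":0.6,"dy":0,"dz":0.8,"ax":0,"ay":0,"az":0},{"dx":0,"dy":0,"dz":0,"ax":0,"ay":0,"az":0},{"dx":0,"dy":0,"dz":0,"ax":0,"ay":0,"az":0}])

```text
clock: 10.72
eef_pos: [0.5949, 0.1619, 0.0333]
ee_rot: [[0.614, 0.062, 0.787], [0.038, -0.998, 0.049], [0.788, 0.0, -0.615]]
wrist_force: [-5.5, -1.3, 2.3]
opening: 0.0498
finger_force: 30.0
```

Both pins are touched (5.5 N) and the lift rests on the block. Release and back out along the tool axis.

Request:
servo_tool(deltas=[{"dx":-0.3,"dy":0,"dz":0.2,"ax":0,"ay":0,"az":0},{"dx":0,"dy":0,"dz":0,"ax":0,"ay":0,"az":0}])

```text
clock: 10.98
eef_pos: [0.5949, 0.1619, 0.0332]
ee_rot: [[0.613, 0.062, 0.787], [0.038, -0.998, 0.049], [0.789, 0.0, -0.615]]
wrist_force: [-8.1, -1.1, 5.7]
opening: 0.0497
finger_force: 30.0
```

Request:
servo_tool(deltas=[{"dx":0,"dy":0,"dz":0,"ax":0,"ay":0,"az":0},{"dx":0,"dy":0,"dz":0,"ax":0,"ay":0,"az":0},{"dx":0,"dy":0,"dz":0,"ax":0,"ay":0,"az":0},{"dx":0,"dy":0,"dz":0,"ax":0,"ay":0,"az":0}], gripper=1)

```text
clock: 11.48
eef_pos: [0.596, 0.1619, 0.0337]
ee_rot: [[0.612, 0.062, 0.788], [0.038, -0.998, 0.049], [0.79, 0.0, -0.614]]
wrist_force: [-0.2, 0.8, 0.8]
opening: 0.0864
finger_force: 0.0
```

Request:
servo_tool(deltas=[{"dx":0,"dy":0,"dz":-15,"ax":0,"ay":0,"az":0},{"dx":0,"dy":0,"dz":-25,"ax":0,"ay":0,"az":0},{"dx":0,"dy":0,"dz":-30,"ax":0,"ay":0,"az":0},{"dx":0,"dy":0,"dz":-30,"ax":0,"ay":0,"az":0},{"dx":0,"dy":0,"dz":0,"ax":0,"ay":0,"az":0}])

```text
clock: 12.1
eef_pos: [0.5165, 0.1572, 0.0961]
ee_rot: [[0.611, 0.062, 0.789], [0.038, -0.998, 0.049], [0.791, 0.0, -0.612]]
wrist_force: [0.5, 0.4, 0.6]
opening: 0.0887
finger_force: 0.0
```

```bash
python3 - <<'E'
from h import *;from bench import *
c=camera('wrist');o=get_obs();print(o['eef_pos'])
hsv=cv2.cvtColor(c['img'],cv2.COLOR_RGB2HSV)
P=np.array([*at(JIG,JY,0,60),50])/1000
print('pred lift corners',proj(c,np.array([[*at(JIG,JY,x,60+y),50] for x,y in((-30,25),(-30,-25),(30,0))])/1000).round(1).tolist())
print('pred pins',proj(c,np.array([[*at(JIG,JY,26.4,y),56] for y in(78,42)])/1000).round(1).tolist())
p=proj(c,P)[0].astype(int);print(hsv[p[1],p[0]])
h0=hsv[p[1],p[0]].astype(int);df=np.abs(hsv.astype(int)-h0)
m=((df[...,0]<6)&(df[...,1]<50)&(df[...,2]<28)).astype(np.uint8);m=cv2.morphologyEx(m,cv2.MORPH_OPEN,np.ones((3,3),np.uint8))
n,l,st,_=cv2.connectedComponentsWithStats(m);k=l[p[1],p[0]];print('bbox',st[k])
ct=max(cv2.findContours((l==k).astype(np.uint8),0,1)[0],key=cv2.contourArea)
W=onz(c,ct.reshape(-1,2),.05)[:,:2]*1000
q=np.radians(JY);R=np.array([[np.cos(q),np.sin(q)],[-np.sin(q),np.cos(q)]])
J=(W-JIG)@R.T;print('lift in jig frame min/max',J.min(0),J.max(0));print(cv2.minAreaRect(W.astype(np.float32)))
cv2.imwrite('pics/w7.png',cv2.resize(c['img'],(768,576))[...,::-1])
plan(o,[*at(MAG,MY,-27),45],MY,52,12,back=110)
E
```

```text
[0.51746115 0.15715429 0.09594755]
pred lift corners [[225.9, 198.3], [290.6, 198.3], [258.1, 143.8]]
pred pins [[237.5, 141.7], [278.8, 141.7]]
[  8 177  72]
bbox [ 227  145   61   75 3815]
lift in jig frame min/max [-48.66621085  37.18412713] [28.42603907 84.33990612]
((594.4044799804688, 162.43162536621094), (77.09109497070312, 47.12836456298828), 3.289071559906006)
rot/row deg 0.4127531250135596 dist/row 29.23546895134111
[{"dx": -1.1, "dy": 29.1, "dz": -2.1, "ax": 0.006, "ay": -0.0, "az": -0.004}, {"dx": -1.2, "dy": 29.1, "dz": -2.2, "ax": 0.006, "ay": -0.0, "az": -0.004}, {"dx": -1.3, "dy": 29.1, "dz": -2.4, "ax": 0.006, "ay": -0.0, "az": -0.004}, {"dx": -1.5, "dy": 29.1, "dz": -2.6, "ax": 0.006, "ay": -0.0, "az": -0.004}, {"dx": -1.6, "dy": 29.1, "dz": -2.7, "ax": 0.006, "ay": -0.0, "az": -0.004}]
[{"dx": -1.7, "dy": 29.0, "dz": -2.9, "ax": 0.006, "ay": -0.0, "az": -0.004}, {"dx": -1.8, "dy": 29.0, "dz": -3.0, "ax": 0.006, "ay": -0.0, "az": -0.004}, {"dx": -2.0, "dy": 29.0, "dz": -3.2, "ax": 0.006, "ay": -0.0, "az": -0.004}, {"dx": -2.1, "dy": 29.0, "dz": -3.4, "ax": 0.006, "ay": -0.0, "az": -0.004}, {"dx": -2.2, "dy": 28.9, "dz": -3.5, "ax": 0.006, "ay": -0.0, "az": -0.004}]
[{"dx": -2.4, "dy": 28.9, "dz": -3.7, "ax": 0.006, "ay": -0.0, "az": -0.004}, {"dx": -2.5, "dy": 28.9, "dz": -3.9, "ax": 0.006, "ay": -0.0, "az": -0.004}]
```

Apex at about 29 mm, side centre at 60.8 mm and turn of 3.3° in the jig frame all agree with a home position. Go back to the magazine.

Request:
servo_tool(deltas=[{"dx":-1.1,"dy":29.1,"dz":-2.1,"ax":0.006,"ay":0,"az":-0.004},{"dx":-1.2,"dy":29.1,"dz":-2.2,"ax":0.006,"ay":0,"az":-0.004},{"dx":-1.3,"dy":29.1,"dz":-2.4,"ax":0.006,"ay":0,"az":-0.004},{"dx":-1.5,"dy":29.1,"dz":-2.6,"ax":0.006,"ay":0,"az":-0.004},{"dx":-1.6,"dy":29.1,"dz":-2.7,"ax":0.006,"ay":0,"az":-0.004}])

```text
clock: 12.78
eef_pos: [0.5166, 0.022, 0.0977]
ee_rot: [[0.608, 0.095, 0.788], [0.056, -0.995, 0.076], [0.792, -0.002, -0.611]]
wrist_force: [0.8, 0.3, -0.3]
opening: 0.0879
finger_force: 0.0
```

Request:
servo_tool(deltas=[{"dx":-1.7,"dy":29.0,"dz":-2.9,"ax":0.006,"ay":0,"az":-0.004},{"dx":-1.8,"dy":29.0,"dz":-3.0,"ax":0.006,"ay":0,"az":-0.004},{"dx":-2.0,"dy":29.0,"dz":-3.2,"ax":0.006,"ay":0,"az":-0.004},{"dx":-2.1,"dy":29.0,"dz":-3.4,"ax":0.006,"ay":0,"az":-0.004},{"dx":-2.2,"dy":28.9,"dz":-3.5,"ax":0.006,"ay":0,"az":-0.004}])

```text
clock: 13.4
eef_pos: [0.5133, -0.1247, 0.0993]
ee_rot: [[0.606, 0.13, 0.785], [0.075, -0.991, 0.106], [0.792, -0.005, -0.61]]
wrist_force: [0.3, -0.0, 0.6]
opening: 0.0879
finger_force: 0.0
```

Request:
servo_tool(deltas=[{"dx":-2.4,"dy":28.9,"dz":-3.7,"ax":0.006,"ay":0,"az":-0.004},{"dx":-2.5,"dy":28.9,"dz":-3.9,"ax":0.006,"ay":0,"az":-0.004},{"dx":0,"dy":0,"dz":0,"ax":0,"ay":0,"az":0},{"dx":0,"dy":0,"dz":0,"ax":0,"ay":0,"az":0},{"dx":0,"dy":0,"dz":0,"ax":0,"ay":0,"az":0}])

```text
clock: 14.02
eef_pos: [0.5117, -0.1799, 0.0998]
ee_rot: [[0.605, 0.145, 0.783], [0.084, -0.989, 0.119], [0.792, -0.006, -0.61]]
wrist_force: [0.5, -0.7, 0.0]
opening: 0.0881
finger_force: 0.0
```

```bash
python3 - <<'E'
from bolts import *;from bench import *
o=get_obs();print(o['eef_pos']);c=camera('wrist');bolts(c)
plan(o,[*at(MAG,MY,-27),45],MY,52,3,back=40)
# stack height: brown extent on the column of the lift middle
hsv=cv2.cvtColor(c['img'],cv2.COLOR_RGB2HSV)
z=[(40+10*i) for i in range(6)]
pr=proj(c,np.array([[*at(MAG,MY,-30,0),q] for q in z])/1000);print(pr.round(1).tolist());x=int(round(pr[0,0]))
print([(y,*map(int,hsv[y,x])) for y in range(int(pr[-1,1])-8,int(pr[0,1])+8,2)])
E
```

```text
[ 0.5116654  -0.17994646  0.09978021]
(-40, 40) [227.98626609 226.43985786] [226.89655172 226.31034483] 58 [ 564.02031942 -144.37827714   14.        ]
(-40, -40) [319.28361971 225.84699593] [318.8        225.41538462] 65 [ 576.23168879 -224.04469852   14.        ]
(40, 40) [232.27300362 159.51838192] [230.85294118 157.91176471] 34 [ 645.1918694  -131.61171381   14.        ]
none
mean [ 595.1479592  -166.67822982   14.        ]
rot/row deg 0.17899401828265205 dist/row 23.04789886676376
[{"dx": -0.2, "dy": 4.5, "dz": 22.6, "ax": -0.001, "ay": -0.002, "az": -0.002}, {"dx": -0.1, "dy": 4.5, "dz": 22.6, "ax": -0.001, "ay": -0.002, "az": -0.002}, {"dx": -0.1, "dy": 4.5, "dz": 22.6, "ax": -0.001, "ay": -0.002, "az": -0.002}]
[[274.4, 199.6], [274.9, 192.4], [275.4, 184.6], [276.0, 176.3], [276.6, 167.4], [277.2, 157.8]]
[(149, 12, 71, 97), (151, 9, 166, 86), (153, 8, 171, 85), (155, 8, 173, 84), (157, 8, 173, 84), (159, 8, 174, 85), (161, 8, 174, 85), (163, 8, 175, 80), (165, 8, 163, 50), (167, 9, 168, 47), (169, 9, 166, 43), (171, 10, 165, 71), (173, 10, 163, 64), (175, 10, 169, 62), (177, 10, 166, 60), (179, 10, 170, 84), (181, 10, 165, 68), (183, 9, 167, 61), (185, 10, 169, 59), (187, 10, 171, 76), (189, 10, 167, 67), (191, 9, 161, 57), (193, 9, 166, 60), (195, 9, 170, 84), (197, 9, 166, 66), (199, 9, 166, 60), (201, 9, 120, 68), (203, 14, 35, 95), (205, 15, 32, 97)]
```

Four lifts are seated: the front face runs from z 40 to about 80. Align, then advance.

Request:
servo_tool(deltas=[{"dx":-0.2,"dy":6.7,"dz":10,"ax":-0.001,"ay":-0.002,"az":-0.002},{"dx":-0.1,"dy":6.7,"dz":18,"ax":-0.001,"ay":-0.002,"az":-0.002},{"dx":-0.1,"dy":0,"dz":20,"ax":-0.001,"ay":-0.002,"az":-0.002},{"dx":0,"dy":0,"dz":20,"ax":0,"ay":0,"az":0},{"dx":0,"dy":0,"dz":0,"ax":0,"ay":0,"az":0}])

```text
clock: 14.7
eef_pos: [0.5672, -0.186, 0.0573]
ee_rot: [[0.609, 0.147, 0.78], [0.091, -0.989, 0.115], [0.788, 0.001, -0.615]]
wrist_force: [0.4, 1.4, 0.2]
opening: 0.0878
finger_force: 0.0
```

Request:
servo_tool(deltas=[{"dx":0,"dy":0,"dz":0,"ax":0,"ay":0,"az":0}])

```text
clock: 14.82
eef_pos: [0.5666, -0.1867, 0.0582]
ee_rot: [[0.608, 0.146, 0.78], [0.091, -0.989, 0.114], [0.789, 0.002, -0.615]]
wrist_force: [-0.8, 0.4, -0.6]
opening: 0.0884
finger_force: 0.0
```

```bash
python3 - <<'E'
from h import *;from bench import *
o=get_obs();print(o['eef_pos'],o['wrist_force'])
plan(o,[*at(MAG,MY,-27),45],MY,52,3)
E
```

```text
[ 0.56661703 -0.18667914  0.05819811] [-0.75175094  0.4031465  -0.56283243]
rot/row deg 0.05512328694116866 dist/row 13.394991910162418
[{"dx": -0.1, "dy": -0.5, "dz": 13.4, "ax": 0.001, "ay": -0.0, "az": 0.0}, {"dx": -0.1, "dy": -0.4, "dz": 13.4, "ax": 0.001, "ay": -0.0, "az": 0.0}, {"dx": -0.1, "dy": -0.4, "dz": 13.4, "ax": 0.001, "ay": -0.0, "az": 0.0}]
```

Request:
servo_tool(deltas=[{"dx":-0.1,"dy":-0.5,"dz":13.4,"ax":0.001,"ay":0,"az":0},{"dx":-0.1,"dy":-0.5,"dz":13.4,"ax":0.001,"ay":0,"az":0},{"dx":0,"dy":-0.3,"dz":13.4,"ax":0.001,"ay":0,"az":0},{"dx":0,"dy":0,"dz":0,"ax":0,"ay":0,"az":0},{"dx":0,"dy":0,"dz":0,"ax":0,"ay":0,"az":0}])

```text
clock: 15.45
eef_pos: [0.5977, -0.1808, 0.0331]
ee_rot: [[0.608, 0.148, 0.78], [0.091, -0.989, 0.117], [0.788, -0.0, -0.615]]
wrist_force: [0.4, 0.1, -0.4]
opening: 0.0881
finger_force: 0.0
```

```bash
python3 - <<'E'
from h import *;from bench import *
o=get_obs();print(o['eef_pos'],o['wrist_force'])
plan(o,[*at(MAG,MY,-27),45],MY,52,1)
E
```

```text
[ 0.59770487 -0.18079475  0.03313379] [ 0.39928475  0.0906034  -0.43831563]
rot/row deg 0.047394095521662495 dist/row 0.19706835720450572
[{"dx": 0.1, "dy": -0.0, "dz": -0.2, "ax": -0.0, "ay": -0.001, "az": -0.0}]
```

Same grasp pose as before. Close and draw.

Request:
servo_tool(deltas=[{"dx":0,"dy":0,"dz":0,"ax":0,"ay":0,"az":0},{"dx":0,"dy":0,"dz":0,"ax":0,"ay":0,"az":0},{"dx":0,"dy":0,"dz":0,"ax":0,"ay":0,"az":0},{"dx":0,"dy":0,"dz":0,"ax":0,"ay":0,"az":0},{"dx":0,"dy":0,"dz":0,"ax":0,"ay":0,"az":0}], gripper=0)

```text
clock: 16.08
eef_pos: [0.5978, -0.1813, 0.0335]
ee_rot: [[0.608, 0.147, 0.78], [0.091, -0.989, 0.116], [0.789, 0.0, -0.615]]
wrist_force: [-1.7, 0.1, 1.2]
opening: 0.0496
finger_force: 30.0
```

Request:
servo_tool(deltas=[{"dx":0,"dy":0,"dz":0,"ax":0,"ay":0,"az":0},{"dx":-7.4,"dy":0,"dz":-9.5,"ax":0,"ay":0,"az":0},{"dx":-7.4,"dy":0,"dz":-9.5,"ax":0,"ay":0,"az":0},{"dx":-7.4,"dy":0,"dz":-9.5,"ax":0,"ay":0,"az":0},{"dx":-7.4,"dy":0,"dz":-9.5,"ax":0,"ay":0,"az":0}])

```text
clock: 16.7
eef_pos: [0.5491, -0.1885, 0.0334]
ee_rot: [[0.608, 0.147, 0.78], [0.091, -0.989, 0.116], [0.789, 0.0, -0.615]]
wrist_force: [0.2, 0.9, 0.5]
opening: 0.0498
finger_force: 30.0
```

Request:
servo_tool(deltas=[{"dx":-7.4,"dy":0,"dz":-9.5,"ax":0,"ay":0,"az":0},{"dx":-7.4,"dy":0,"dz":-9.5,"ax":0,"ay":0,"az":0},{"dx":-7.4,"dy":0,"dz":-9.5,"ax":0,"ay":0,"az":0},{"dx":-7.4,"dy":0,"dz":-9.5,"ax":0,"ay":0,"az":0},{"dx":-7.4,"dy":0,"dz":-9.5,"ax":0,"ay":0,"az":0}])

```text
clock: 17.32
eef_pos: [0.4898, -0.1973, 0.0334]
ee_rot: [[0.608, 0.148, 0.78], [0.091, -0.989, 0.116], [0.789, 0.0, -0.615]]
wrist_force: [-0.2, -1.1, -1.5]
opening: 0.0497
finger_force: 30.0
```

Request:
servo_tool(deltas=[{"dx":-7.4,"dy":0,"dz":-9.5,"ax":0,"ay":0,"az":0},{"dx":0,"dy":0,"dz":0,"ax":0,"ay":0,"az":0},{"dx":23.6,"dy":0,"dz":-18.5,"ax":0,"ay":0,"az":0},{"dx":23.6,"dy":0,"dz":-18.5,"ax":0,"ay":0,"az":0},{"dx":0,"dy":0,"dz":0,"ax":0,"ay":0,"az":0}])

```text
clock: 17.95
eef_pos: [0.4793, -0.2001, 0.0953]
ee_rot: [[0.606, 0.148, 0.781], [0.095, -0.989, 0.114], [0.79, 0.005, -0.614]]
wrist_force: [-0.0, -0.3, -0.4]
opening: 0.0494
finger_force: 30.0
```

```bash
python3 - <<'E'
from h import *;from bench import *
o=get_obs();print(o['eef_pos'])
plan(o,[*at(JIG,JY,-27-50,-60),85],JY,52,7)
E
```

```text
[ 0.47927422 -0.20012095  0.09531009]
rot/row deg 0.7176035345006246 dist/row 35.722000621244455
[{"dx": 6.9, "dy": -32.3, "dz": 13.7, "ax": -0.009, "ay": -0.0, "az": 0.008}, {"dx": 6.6, "dy": -32.4, "dz": 13.4, "ax": -0.009, "ay": -0.0, "az": 0.008}, {"dx": 6.4, "dy": -32.6, "dz": 13.1, "ax": -0.009, "ay": -0.0, "az": 0.008}, {"dx": 6.1, "dy": -32.8, "dz": 12.8, "ax": -0.009, "ay": -0.0, "az": 0.008}, {"dx": 5.8, "dy": -33.0, "dz": 12.5, "ax": -0.009, "ay": -0.0, "az": 0.008}]
[{"dx": 5.6, "dy": -33.1, "dz": 12.1, "ax": -0.009, "ay": -0.0, "az": 0.008}, {"dx": 5.3, "dy": -33.3, "dz": 11.8, "ax": -0.009, "ay": -0.0, "az": 0.008}]
```

Request:
servo_tool(deltas=[{"dx":6.9,"dy":-32.3,"dz":13.7,"ax":-0.009,"ay":0,"az":0.008},{"dx":6.6,"dy":-32.4,"dz":13.4,"ax":-0.009,"ay":0,"az":0.008},{"dx":6.4,"dy":-32.6,"dz":13.1,"ax":-0.009,"ay":0,"az":0.008},{"dx":6.1,"dy":-32.8,"dz":12.8,"ax":-0.009,"ay":0,"az":0.008},{"dx":5.8,"dy":-33.0,"dz":12.5,"ax":-0.009,"ay":0,"az":0.008}])

```text
clock: 18.58
eef_pos: [0.5285, -0.0271, 0.0771]
ee_rot: [[0.615, 0.087, 0.784], [0.051, -0.996, 0.071], [0.787, -0.004, -0.617]]
wrist_force: [0.4, -0.1, 0.1]
opening: 0.0493
finger_force: 30.0
```

Request:
servo_tool(deltas=[{"dx":5.6,"dy":-33.1,"dz":12.1,"ax":-0.009,"ay":0,"az":0.008},{"dx":5.3,"dy":-33.3,"dz":11.8,"ax":-0.009,"ay":0,"az":0.008},{"dx":0,"dy":0,"dz":0,"ax":0,"ay":0,"az":0},{"dx":0,"dy":0,"dz":0,"ax":0,"ay":0,"az":0},{"dx":0,"dy":0,"dz":0,"ax":0,"ay":0,"az":0}])

```text
clock: 19.2
eef_pos: [0.5489, 0.0387, 0.0722]
ee_rot: [[0.615, 0.062, 0.786], [0.034, -0.998, 0.052], [0.788, -0.005, -0.616]]
wrist_force: [0.4, 0.3, -0.3]
opening: 0.0496
finger_force: 30.0
```

```bash
cat > pins.py <<'E'
from bolts import *;from bench import *
def pins(c,y0):
    hsv=cv2.cvtColor(c['img'],cv2.COLOR_RGB2HSV)
    for y in(y0+18,y0-18):
        p=proj(c,np.array([*at(JIG,JY,26.4,y),56])/1000)[0];a=np.round(p).astype(int);w=9
        v=hsv[a[1]-w:a[1]+w,a[0]-w:a[0]+w];m=((v[...,1]<40)&(v[...,2]>170)).astype(np.uint8)
        n,l,st,ce=cv2.connectedComponentsWithStats(m)
        if n<2:print(p,'none');continue
        k=1+np.argmax(st[1:,4]);q=ce[k]+a-w
        W=onz(c,[q],.056)[0,:2]*1000;r=np.radians(JY)
        d=W-at(JIG,JY,26.4,y);print('pin pred',p.round(1),'seen',q.round(1),'off jig x,y mm',round(d[0]*np.cos(r)+d[1]*np.sin(r),2),round(-d[0]*np.sin(r)+d[1]*np.cos(r),2))
def lift_mid(c,o):
    hsv=cv2.cvtColor(c['img'],cv2.COLOR_RGB2HSV).astype(int)
    g=o['eef_pos']+np.array(o['ee_rot'])@[0,0,-.019]
    e=proj(c,[g+np.array(o['ee_rot'])@(np.array([np.cos(np.radians(52)),0,np.sin(np.radians(52))])*.012)+[0,0,.005],g])
    for row in range(int(e[0,1])-24,int(e[0,1])-3,5):
        v=hsv[row];m=(abs(v[:,0]-8)<4)&(abs(v[:,1]-177)<35)&(abs(v[:,2]-72)<30);x=np.where(m)[0];x=x[abs(x-e[0,0])<60]
        if len(x):print('row',row,'lift',x.min(),x.max(),'mid',(x.min()+x.max())/2,'tool col',e[:,0].round(1))
E
python3 - <<'E'
from pins import *
o=get_obs();c=camera('wrist');print(o['eef_pos']);pins(c,-60);pins(c,60);lift_mid(c,o)
plan(o,[*at(JIG,JY,-27-12,-60),49],JY,52,4)
s=camera('scene');pickle.dump((c,s),open('w8.pkl','wb'))
E
```

```text
[0.54887718 0.03866971 0.07224505]
pin pred [234.1 141.4] seen [233.5 141.7] off jig x,y mm -0.35 0.46
pin pred [281.8 141.2] seen [280.5 141.6] off jig x,y mm -0.43 0.98
pin pred [ 76.8 142.2] seen [ 76.8 141.8] off jig x,y mm 0.43 0.17
pin pred [123.6 141.9] seen [123.4 141.7] off jig x,y mm 0.21 0.23
row 201 lift 211 302 mid 256.5 tool col [258.2 258.3]
row 206 lift 210 303 mid 256.5 tool col [258.2 258.3]
row 211 lift 210 304 mid 257.0 tool col [258.2 258.3]
row 216 lift 209 304 mid 256.5 tool col [258.2 258.3]
row 221 lift 208 304 mid 256.0 tool col [258.2 258.3]
rot/row deg 0.07142974777715838 dist/row 13.104969206488555
[{"dx": -0.9, "dy": 0.1, "dz": 13.1, "ax": -0.001, "ay": -0.0, "az": -0.001}, {"dx": -0.9, "dy": 0.0, "dz": 13.1, "ax": -0.001, "ay": -0.0, "az": -0.001}, {"dx": -0.9, "dy": 0.0, "dz": 13.1, "ax": -0.001, "ay": -0.0, "az": -0.001}, {"dx": -0.9, "dy": 0.0, "dz": 13.1, "ax": -0.001, "ay": -0.0, "az": -0.001}]
```

Pins are within 1 mm of the prediction. Go to just short of the right block.

Request:
servo_tool(deltas=[{"dx":-0.9,"dy":0,"dz":13.1,"ax":-0.001,"ay":0,"az":0},{"dx":-0.9,"dy":0,"dz":13.1,"ax":-0.001,"ay":0,"az":0},{"dx":-0.9,"dy":0,"dz":13.1,"ax":-0.001,"ay":0,"az":0},{"dx":-0.9,"dy":0,"dz":13.1,"ax":0,"ay":0,"az":0},{"dx":0,"dy":0,"dz":0,"ax":0,"ay":0,"az":0}])

```text
clock: 19.92
eef_pos: [0.5883, 0.0416, 0.0372]
ee_rot: [[0.614, 0.06, 0.787], [0.034, -0.998, 0.049], [0.788, -0.003, -0.615]]
wrist_force: [-0.0, -0.1, 0.6]
opening: 0.0494
finger_force: 30.0
```

Request:
servo_tool(deltas=[{"dx":0,"dy":0,"dz":0,"ax":0,"ay":0,"az":0},{"dx":0,"dy":0,"dz":0,"ax":0,"ay":0,"az":0}])

```text
clock: 20.18
eef_pos: [0.5878, 0.0423, 0.0379]
ee_rot: [[0.614, 0.061, 0.787], [0.035, -0.998, 0.05], [0.789, -0.003, -0.615]]
wrist_force: [-0.2, 0.3, -0.3]
opening: 0.0495
finger_force: 30.0
```

```bash
python3 - <<'E'
from pins import *
o=get_obs();c=camera('wrist');print(o['eef_pos'],o['wrist_force']);pins(c,-60);lift_mid(c,o)
plan(o,[*at(JIG,JY,-27-12,-60),46],JY,52,1)
E
```

```text
[0.58781374 0.04234724 0.03786333] [-0.17450372  0.29935716 -0.34629596]
pin pred [229.3 145.3] seen [228.1 145.4] off jig x,y mm -0.14 0.7
pin pred [290.8 145.1] seen [289.2 145.5] off jig x,y mm -0.31 0.99
row 201 lift 211 302 mid 256.5 tool col [258.2 258.3]
row 206 lift 211 303 mid 257.0 tool col [258.2 258.3]
row 211 lift 210 304 mid 257.0 tool col [258.2 258.3]
row 216 lift 209 304 mid 256.5 tool col [258.2 258.3]
row 221 lift 208 305 mid 256.5 tool col [258.2 258.3]
rot/row deg 0.1920809372256567 dist/row 3.792108387915884
[{"dx": -2.8, "dy": 1.3, "dz": 2.2, "ax": -0.002, "ay": -0.001, "az": -0.002}]
```

Request:
servo_tool(deltas=[{"dx":-1.4,"dy":0.9,"dz":1.1,"ax":0,"ay":0,"az":0},{"dx":-1.4,"dy":0,"dz":1.1,"ax":0,"ay":0,"az":0},{"dx":0,"dy":0,"dz":0,"ax":0,"ay":0,"az":0}])

```text
clock: 20.6
eef_pos: [0.5879, 0.0418, 0.0337]
ee_rot: [[0.614, 0.062, 0.787], [0.035, -0.998, 0.051], [0.788, -0.003, -0.615]]
wrist_force: [0.4, 0.5, -0.8]
opening: 0.0498
finger_force: 30.0
```

Request:
servo_tool(deltas=[{"dx":1.8,"dy":0,"dz":2.4,"ax":0,"ay":0,"az":0},{"dx":1.8,"dy":0,"dz":2.4,"ax":0,"ay":0,"az":0},{"dx":1.8,"dy":0,"dz":2.4,"ax":0,"ay":0,"az":0},{"dx":0,"dy":0,"dz":0,"ax":0,"ay":0,"az":0},{"dx":0,"dy":0,"dz":0,"ax":0,"ay":0,"az":0}])

```text
clock: 21.22
eef_pos: [0.597, 0.0424, 0.0337]
ee_rot: [[0.614, 0.062, 0.787], [0.035, -0.998, 0.051], [0.788, -0.003, -0.615]]
wrist_force: [-0.8, 0.1, -0.1]
opening: 0.0492
finger_force: 30.0
```

```bash
python3 - <<'E'
from pins import *
o=get_obs();c=camera('wrist');print(o['eef_pos'],o['wrist_force']);pins(c,-60);lift_mid(c,o)
plan(o,[*at(JIG,JY,-27,-60),45],JY,52,1)
E
```

```text
[0.59698445 0.04239111 0.03372167] [-0.77270754  0.08846149 -0.11729763]
pin pred [226.9 151.6] seen [225.9 151.8] off jig x,y mm -0.14 0.55
pin pred [291.7 151.4] seen [290.1 151.8] off jig x,y mm -0.28 0.92
row 202 lift 211 302 mid 256.5 tool col [258.2 258.3]
row 207 lift 210 303 mid 256.5 tool col [258.2 258.3]
row 212 lift 210 304 mid 257.0 tool col [258.2 258.3]
row 217 lift 209 305 mid 257.0 tool col [258.2 258.3]
row 222 lift 208 305 mid 256.5 tool col [258.2 258.3]
rot/row deg 0.1953437847708872 dist/row 2.9676276588443606
[{"dx": 1.4, "dy": 0.8, "dz": 2.5, "ax": -0.002, "ay": -0.001, "az": -0.002}]
```

Request:
servo_tool(deltas=[{"dx":0.9,"dy":0.6,"dz":1.2,"ax":0,"ay":0,"az":0},{"dx":0.9,"dy":0,"dz":1.2,"ax":0,"ay":0,"az":0},{"dx":0,"dy":0,"dz":0,"ax":0,"ay":0,"az":0},{"dx":0,"dy":0,"dz":0,"ax":0,"ay":0,"az":0}])

```text
clock: 21.78
eef_pos: [0.6001, 0.0419, 0.0337]
ee_rot: [[0.614, 0.062, 0.787], [0.035, -0.998, 0.051], [0.788, -0.003, -0.615]]
wrist_force: [-0.7, 0.5, -0.1]
opening: 0.0495
finger_force: 30.0
```

Request:
servo_tool(deltas=[{"dx":0.6,"dy":0,"dz":0.8,"ax":0,"ay":0,"az":0},{"dx":0,"dy":0,"dz":0,"ax":0,"ay":0,"az":0},{"dx":0,"dy":0,"dz":0,"ax":0,"ay":0,"az":0}])

```text
clock: 22.15
eef_pos: [0.6011, 0.042, 0.0337]
ee_rot: [[0.614, 0.062, 0.787], [0.035, -0.998, 0.051], [0.789, -0.003, -0.615]]
wrist_force: [0.3, -1.0, -0.2]
opening: 0.0496
finger_force: 30.0
```

Request:
servo_tool(deltas=[{"dx":0.6,"dy":0,"dz":0.8,"ax":0,"ay":0,"az":0},{"dx":0,"dy":0,"dz":0,"ax":0,"ay":0,"az":0},{"dx":0,"dy":0,"dz":0,"ax":0,"ay":0,"az":0}])

```text
clock: 22.52
eef_pos: [0.6021, 0.0421, 0.0337]
ee_rot: [[0.614, 0.062, 0.787], [0.035, -0.998, 0.051], [0.789, -0.003, -0.615]]
wrist_force: [-0.9, 0.8, -0.1]
opening: 0.0493
finger_force: 30.0
```

Request:
servo_tool(deltas=[{"dx":0.6,"dy":0,"dz":0.8,"ax":0,"ay":0,"az":0},{"dx":0,"dy":0,"dz":0,"ax":0,"ay":0,"az":0},{"dx":0,"dy":0,"dz":0,"ax":0,"ay":0,"az":0}])

```text
clock: 22.9
eef_pos: [0.6031, 0.0421, 0.0337]
ee_rot: [[0.614, 0.062, 0.787], [0.035, -0.998, 0.051], [0.789, -0.003, -0.615]]
wrist_force: [-0.1, -0.1, -0.8]
opening: 0.0495
finger_force: 30.0
```

```bash
python3 - <<'E'
from pins import *
o=get_obs();c=camera('wrist');print(o['eef_pos'],o['wrist_force']);pins(c,-60);lift_mid(c,o)
plan(o,[*at(JIG,JY,-27,-60),45],JY,52,1)
E
```

```text
[0.60309191 0.04213058 0.03369188] [-0.06749528 -0.0801783  -0.7519988 ]
pin pred [225.  159.6] seen [223.9 159.6] off jig x,y mm 0.02 0.6
pin pred [291.3 159.4] seen [289.6 159.6] off jig x,y mm -0.1 0.93
row 202 lift 211 302 mid 256.5 tool col [258.1 258.2]
row 207 lift 210 303 mid 256.5 tool col [258.1 258.2]
row 212 lift 210 304 mid 257.0 tool col [258.1 258.2]
row 217 lift 209 304 mid 256.5 tool col [258.1 258.2]
row 222 lift 208 305 mid 256.5 tool col [258.1 258.2]
rot/row deg 0.19633346697842075 dist/row 3.2767838987527975
[{"dx": -2.3, "dy": 0.2, "dz": -2.3, "ax": -0.002, "ay": -0.001, "az": -0.002}]
```

Request:
servo_tool(deltas=[{"dx":0.6,"dy":0,"dz":0.8,"ax":0,"ay":0,"az":0},{"dx":0,"dy":0,"dz":0,"ax":0,"ay":0,"az":0},{"dx":0,"dy":0,"dz":0,"ax":0,"ay":0,"az":0}])

```text
clock: 23.32
eef_pos: [0.6035, 0.0422, 0.0335]
ee_rot: [[0.614, 0.061, 0.787], [0.035, -0.998, 0.05], [0.788, -0.004, -0.615]]
wrist_force: [-6.8, -0.9, 5.0]
opening: 0.0494
finger_force: 30.0
```

```bash
python3 - <<'E'
from pins import *
o=get_obs();c=camera('wrist');print(o['eef_pos'],o['wrist_force'])
b=cv2.imread('pics/w6.png');a=cv2.resize(c['img'][100:300,130:390],(780,600),interpolation=cv2.INTER_CUBIC)[...,::-1]
# lift outline apex/bottom edge rows, column of lift middle, both pictures
for im in(b,a):
    h=cv2.cvtColor(im,cv2.COLOR_BGR2HSV)[:,382]; m=(abs(h[:,0].astype(int)-8)<4)&(h[:,2]<110)&(h[:,1]>140);y=np.where(m)[0];print(y.min(),[int(i) for i in h[455:505:3,2]])
E
```

```text
[0.6034554  0.04219988 0.03349469] [-6.773573   -0.94470567  4.9934757 ]
185 [92, 91, 91, 82, 72, 95, 129, 110, 76, 62, 60, 61, 60, 65, 72, 77, 77]
193 [91, 91, 91, 92, 92, 93, 92, 84, 90, 127, 135, 98, 60, 47, 51, 57, 60]
```

Contact at 6.8 N; this lift sits about 2 mm further back in the fingers, which explains the difference. Press lightly, release and back off.

Request:
servo_tool(deltas=[{"dx":-0.3,"dy":0,"dz":0.2,"ax":0,"ay":0,"az":0},{"dx":0,"dy":0,"dz":0,"ax":0,"ay":0,"az":0}])

```text
clock: 23.62
eef_pos: [0.6035, 0.0422, 0.0335]
ee_rot: [[0.614, 0.061, 0.787], [0.035, -0.998, 0.05], [0.789, -0.004, -0.615]]
wrist_force: [-10.4, -2.3, 9.4]
opening: 0.0495
finger_force: 30.0
```

Request:
servo_tool(deltas=[{"dx":0,"dy":0,"dz":0,"ax":0,"ay":0,"az":0},{"dx":0,"dy":0,"dz":0,"ax":0,"ay":0,"az":0},{"dx":0,"dy":0,"dz":0,"ax":0,"ay":0,"az":0},{"dx":0,"dy":0,"dz":0,"ax":0,"ay":0,"az":0}], gripper=1)

```text
clock: 24.12
eef_pos: [0.6042, 0.0422, 0.0333]
ee_rot: [[0.614, 0.062, 0.787], [0.035, -0.998, 0.051], [0.789, -0.003, -0.615]]
wrist_force: [0.1, 0.5, 0.4]
opening: 0.087
finger_force: 0.0
```

Request:
servo_tool(deltas=[{"dx":0,"dy":0,"dz":-15,"ax":0,"ay":0,"az":0},{"dx":0,"dy":0,"dz":-25,"ax":0,"ay":0,"az":0},{"dx":0,"dy":0,"dz":-30,"ax":0,"ay":0,"az":0},{"dx":0,"dy":0,"dz":-30,"ax":0,"ay":0,"az":0},{"dx":0,"dy":0,"dz":0,"ax":0,"ay":0,"az":0}])

```text
clock: 24.75
eef_pos: [0.5251, 0.037, 0.096]
ee_rot: [[0.612, 0.061, 0.788], [0.036, -0.998, 0.05], [0.79, -0.002, -0.613]]
wrist_force: [0.9, -0.4, 0.0]
opening: 0.0883
finger_force: 0.0
```

Request:
servo_tool(deltas=[{"dx":15,"dy":0,"dz":-30,"ax":0,"ay":0,"az":0},{"dx":15,"dy":0,"dz":-30,"ax":0,"ay":0,"az":0},{"dx":0,"dy":0,"dz":0,"ax":0,"ay":0,"az":0},{"dx":0,"dy":0,"dz":0,"ax":0,"ay":0,"az":0}])

```text
clock: 25.25
eef_pos: [0.5049, 0.0379, 0.1425]
ee_rot: [[0.611, 0.068, 0.789], [0.034, -0.998, 0.06], [0.791, -0.01, -0.612]]
wrist_force: [0.1, -0.7, -0.6]
opening: 0.0882
finger_force: 0.0
```

```bash
python3 - <<'E'
from pins import *
o=get_obs();c=camera('wrist');s=camera('scene');print(o['eef_pos'],o['wrist_force']);pins(c,-60);pins(c,60)
a=cv2.resize(c['img'][100:300,50:400],(800,457),interpolation=cv2.INTER_CUBIC)
b=cv2.resize(s['img'][205:285,185:345],(286,143));b2=cv2.resize(c['img'],(190,143))
f=np.zeros((600,800,3),np.uint8);f[:457]=a;f[457:,:286]=b;f[457:,300:490]=b2
cv2.imwrite('pics/end.png',f[...,::-1])
for y0 in(60,-60):print('pred corners/apex in crop',((proj(c,np.array([[*at(JIG,JY,x,y0+y),50] for x,y in((-30,25),(-30,-25),(30,0))])/1000)-[50,100])*[800/350,457/200]).round(0).tolist())
E
```

```text
[0.50491462 0.03786094 0.14252535] [ 0.09564799 -0.7328131  -0.57574726]
pin pred [243.6 162. ] seen [242.6 162.1] off jig x,y mm -0.15 1.03
pin pred [278.5 161.9] seen [277.5 162.2] off jig x,y mm -0.42 1.02
pin pred [128.5 162.3] seen [128.6 162.1] off jig x,y mm 0.33 -0.0
pin pred [162.9 162.2] seen [162.6 162.1] off jig x,y mm 0.17 0.27
pred corners/apex in crop [[132.0, 253.0], [252.0, 253.0], [224.0, 145.0]]
pred corners/apex in crop [[422.0, 253.0], [544.0, 253.0], [482.0, 145.0]]
```

View pics/end.png

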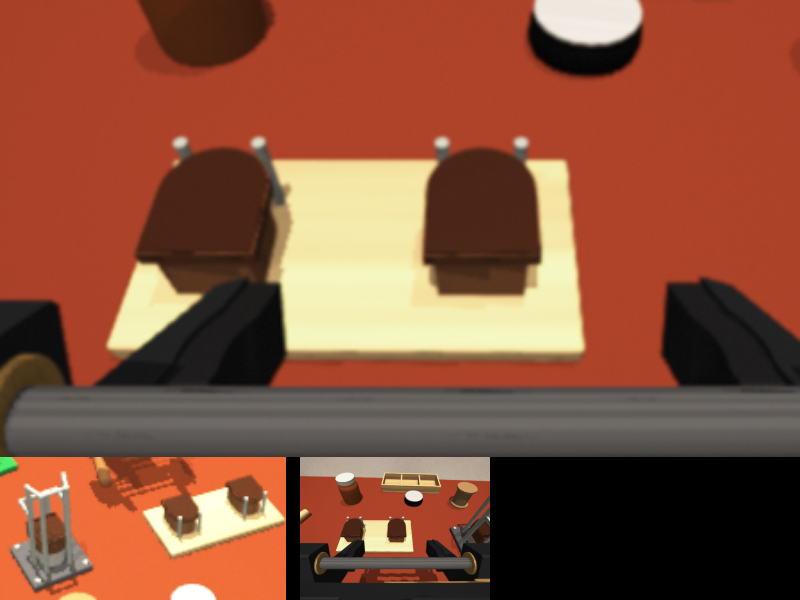

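Both lifts lie flat against their pins, and three remain in the magazine. The left lift's outline needs one numeric check against its expected edges.

```bash
python3 - <<'E'
from pins import *
c=camera('wrist');hsv=cv2.cvtColor(c['img'],cv2.COLOR_RGB2HSV).astype(int)
for y0 in(60,-60):
    for x in(5,-5,-15,-25):
        L,R=proj(c,np.array([[*at(JIG,JY,x,y0+s),50] for s in(25,-25)])/1000)
        r=int(round((L[1]+R[1])/2));a,b=int(L[0])-8,int(R[0])+14
        print(y0,x,'row',r,'pred',L[0].round(1),R[0].round(1),'V from',a,hsv[r,a:b,2].tolist())
E
```

```text
60 5 row 181 pred 118.4 167.4 V from 110 [173, 172, 173, 173, 173, 173, 173, 169, 153, 114, 83, 74, 74, 74, 74, 74, 73, 74, 74, 74, 73, 74, 74, 75, 74, 74, 74, 75, 74, 74, 74, 73, 74, 74, 74, 74, 74, 74, 74, 74, 74, 75, 74, 74, 74, 74, 74, 74, 74, 74, 74, 74, 74, 74, 73, 73, 83, 81, 55, 56, 71, 79, 90, 118, 151, 169, 188, 226, 242, 245, 245]
60 -5 row 189 pred 115.5 165.5 V from 107 [173, 173, 173, 172, 173, 173, 173, 171, 158, 117, 83, 75, 73, 74, 73, 74, 74, 75, 73, 74, 74, 74, 74, 74, 74, 74, 74, 74, 74, 73, 74, 74, 74, 74, 74, 73, 74, 74, 74, 75, 74, 74, 74, 74, 74, 74, 74, 74, 75, 74, 74, 74, 73, 75, 74, 72, 67, 63, 59, 49, 53, 89, 131, 151, 153, 155, 158, 166, 185, 217, 237, 244]
60 -15 row 197 pred 112.5 163.5 V from 104 [173, 172, 172, 172, 172, 173, 173, 171, 158, 118, 83, 74, 74, 73, 74, 73, 74, 73, 73, 74, 74, 74, 74, 75, 74, 74, 73, 74, 74, 74, 74, 74, 74, 74, 74, 74, 75, 74, 74, 74, 74, 74, 74, 74, 75, 74, 74, 74, 74, 74, 75, 74, 75, 74, 75, 74, 73, 69, 66, 62, 50, 43, 46, 52, 56, 62, 85, 133, 169, 177, 177, 178, 180]
60 -25 row 205 pred 109.4 161.4 V from 101 [172, 172,
[... 1052 characters left out ...]
om 227 [245, 245, 245, 245, 245, 245, 244, 239, 207, 134, 86, 76, 76, 76, 75, 76, 75, 75, 76, 76, 76, 76, 76, 76, 76, 76, 77, 76, 75, 76, 75, 75, 76, 76, 76, 76, 75, 75, 76, 76, 76, 76, 76, 76, 76, 76, 76, 75, 77, 75, 76, 76, 76, 77, 76, 77, 77, 82, 113, 178, 230, 243, 245, 245, 245, 245, 245, 245, 245, 245, 245, 245, 240, 217]
-60 -25 row 205 pred 235.1 288.0 V from 227 [245, 245, 245, 244, 242, 240, 237, 223, 171, 106, 79, 76, 77, 76, 76, 76, 76, 76, 75, 76, 75, 76, 76, 75, 76, 76, 75, 76, 76, 76, 76, 76, 76, 77, 77, 77, 77, 77, 78, 77, 77, 77, 77, 77, 77, 77, 76, 77, 77, 76, 77, 76, 77, 77, 77, 77, 78, 76, 81, 123, 200, 238, 244, 245, 245, 245, 245, 245, 245, 245, 245, 245, 244, 238, 212]
```

```bash
python3 -c "
from bench import *
print(job_done())"
```

```text
the job is handed in; nothing more can be done
None
```

The first two lifts are on the jig's blocks, round ends against the pins. The other three are stacked flat in the magazine, nothing else on the bench was touched, and the job is handed in (about 25 s used); the hand-in returned no verdict.

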